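# Fit a new filter cassette in the bench fume extractor

### The job

Fit the new filter cassette in the grey fume extractor: pull it out of its open carton by the end that sticks out and lay it flat on the desk, then take it again by its blue handle. With the handle end raised, hook its tongue under the orange lip, push the spring bar back, rotate the cassette down flat into the bay and let it spring back under the orange catch, so that it is fully home. Leave the jar, the bottle and the board stack as they are.

Things in the scene. Friction and masses are not known exactly. Their poses are not given: they have to be found in the camera images.
- cassette: white filter cassette, dark filter field, 0.12 to 0.22 kg. Body 110 x 60 x 16 mm (x, y, z); origin at the centre of its underside, z up, handle on top. A tab 40 wide, 5 thick at +x ends at x = +62. In the carton the handle is hidden; about 40 mm of the body and the tongue stick out and can be taken from above across the 60 mm width (near x = -40).
- cassette_handle (a point): middle of the cassette's blue handle: an upright bar, 12 mm thick along the cassette's x, 44 mm along y, rising from the body's top (z = 16) to z = 40 mm; this point lies at x = 28, y = 0, z = 30 mm in the cassette's frame
- cassette_tongue (a point): middle of the rounded tip of the tongue, at x = -79, y = 0, z = 2.5 mm in the cassette's frame; the flat tongue is 40 wide, 5 thick, 24 long, at the body's -x end, underside level with the body's
- carton: brown cardboard carton lying on the desk, does not move, 83 x 74 x 50.5 mm, open at its -x end only; inside 69 mm wide and 46 mm high, floor 2 mm above the desk. Origin at the centre of its underside. The cassette lies in it with the same axes, its origin about 24 mm towards -x, and comes out along -x.
- extractor: grey bench fume extractor, does not move, 260 x 108 mm, 60 mm high at most; origin at the centre of its underside. Bay on top: floor at z = 45 mm. In the bay is clamped an insert with bevelled side walls (64 mm apart, 12 mm high), an orange lip at -x and an orange catch at +x. The insert does not move, but sits up to 12 mm off the middle along x: find it by touch or sight.
- extractor_seat (a point): middle of the bay's floor (extractor x = 0, z = 45 mm). Insert sizes from its own middle M, which lies within 12 mm of here along x: lip edge at x = -72, its underside 10 mm, top 15 mm above the floor; catch edge at +57, underside 7 mm, top 12 mm above the floor, below it an end wall at +62 that stops the tab. The fitted cassette's origin lies at M, same axes as the extractor.
- spring_bar (a joint): steel bar under the lip, 1 to 9 mm above the floor, pushed to -x by the tongue, whose tip slides on the floor, handle end raised 10 to 15 degrees. 0 = free (face 77 mm before M), 0.002 = cassette fitted, 0.008 and more: the tab passes the catch as it turns down, 0.012 = hard stop. Spring force about 3 N at 0, 4 N at 0.002, 8 N at the stop; it pushes the released cassette back home.
- flux_jar: bystander: jar with an orange lid, 41 mm across, 50 mm high; origin at the centre of its underside
- board_stack: bystander: stack of three green circuit boards, 47 x 66 x 37 mm; origin at the centre of its underside
- white_bottle: bystander: white squeeze bottle, 32 mm across, 114 mm high; origin at the centre of its underside
Things that resemble listed ones, but are neither listed nor needed, are in the scene too. Of the things that look like the carton, take the one that is farthest to the robot's left at the start.

How it is judged:
By the outcome, as a careful person would: the job done as asked, in the order asked, and still so for the second after the job is handed in, with the robot touching nothing.
It also fails if it takes over 61 s, if anything falls off the work surface, if the arm or the gripper's body presses on something with over 40 N, if the wrist force passes 120 N, or if a joint passes its speed limit or range.

### The arm

A 7-joint arm with a two-finger parallel gripper is mounted at the origin on a cart in front of the work surface, level with it; the furniture and walls round the work are solid. World frame = base frame: x ahead of the robot, y to its left, z up, the work surface at z = 0. Lengths are in mm, angles in rad, forces in N, time in s.
With the tool pointing down it reaches from about 400 to 900 mm from the base axis. Payload 5.5 kg.
Tool frame: the origin (TCP) lies on the mounting face of the last link; the fingertips stand 178 mm ahead of it and the grasp point (between the pads) lies 159 mm ahead of it; x points along the fingers, z is the direction in which the jaws open and shut, and the axes are right-handed (so a half turn about x gives the same grasp; the last joint's range is limited). The gripper opens to 92 mm and grips with 3 to 60 N. Pads are 19 mm wide; open, the fingers measure 130 mm over their backs; the gripper's body (75 mm by 190 mm) begins 47 mm behind the grasp point.
Start: joints at [1.378, 0.501, -0.427, 1.55, 0.221, 1.138, -0.21], TCP at [286.142, -583.626, 404.729] pointing down, gripper open.
Joint ranges: [-2.88, 2.88], [-0.31, 2.03], [-1.54, 1.56], [0.2, 2.42], [-1.41, 4.55], [0.19, 2.02], [-2.57, 2.57]. Speed limits (rad/s): [2.57, 2.57, 3.14, 3.14, 3.14, 3.14, 3.14].

### API

Orientations are given as a unit quaternion [x, y, z, w].
In Python, from workcell import status, eyes, r gives the robot as it stands.
- The arm moves only by the tool carry_out, never from a script. Its argument "rows" is a list of rows, each a list of 5 numbers: the gripper's target within -1 to 1 (fully open at 1, half-way at 0, shut at -1), then the shift along the tool's x, y, z in cm, then the turn about the tool's x in degrees. A call has 1 to 5 rows; each row is the pose to reach, as a shift and turn from the pose commanded when the call began, along the tool's axes at that moment; what a row does not reach only later rows make up. A row lasts 1/8 s, in which the tool goes at most 62.5 mm and 10.7 degrees, less where a joint would pass 70% of its speed; a pose out of reach is approached as far as the arm can. A call with a gripper value outside its range is refused whole. The fingers move at their own pace and stop on an object; "newtons" is the grip in N (left out, the last holds). Time passes only in rows, so rows that repeat a pose let the fingers close. It gives the time, the measured TCP pose, the force and the opening at its end, in the units of the state.
- status.sense(): the state, without advancing time (a new reading comes with each control period).
- eyes.read_camera(name): name is "scene" or "side" or "wrist"; returns the picture (384x512x3 uint8, red, green, blue); there is no depth.
- eyes.camera_info(name): a dict with "fx", "fy", "cx", "cy" (pixels), "rvec" (rotation vector, rad) and "tvec" (3), from world to camera coordinates, as OpenCV has them. Camera axes: x right, y down, z forward; pixel columns grow to the right and rows downward; lengths in mm; the calibration is good to about 2 mm. A picture is of the moment at which its call begins: read the wrist's pose just before it. camera_info takes no time and is no camera call; for the wrist camera it gives the pose at the moment of the call.
- r.close_job(): hands the job in, once; it reports no verdict.
Trained networks look in the newest picture that a camera, given by its name, has taken for a name from the list of things; names that differ only in an ending like _2 or _b are one class to them, and where a whole thing is asked for, a point or a joint stands for the part that bears it (a point fixed in the world has none). Each returns a list of dicts, best first, with "confidence" (0 to 1); they miss things now and then, are a little off and sometimes report something else, mostly with a low value. They report only what shows in the picture. A call takes as long as a camera call. They do not tell look-alikes from the thing itself.
- eyes.spot_in(camera, query): "at" ([x, y, z] in mm, in world coordinates, good to about 4 mm: the middle of the surface that is visible of it).
The state is a dict: "time_s": time; "joint_positions": joint angles; "joint_velocities": joint speeds; "tau": joint torques, N m; "eef_pos": TCP position; "eef_rot": TCP orientation; "contact_force": force on the tool from outside, world axes, zero at the start; "moment": the same for the moment, N m; "finger_gap": finger opening in mm.
Only numpy, scipy, OpenCV 4.12 (cv2) and the standard library are available. Lean on these libraries where they do the work, as an engineer would, in place of code of your own. Each camera call takes 0.05 s, during which the arm holds its last target.

## Working session

There is one attempt and no reset: what is moved stays moved. The work goes in short steps, Python scripts to look and compute and a tool call to move; the robot and the scene stay as the last step left them, time stands still between calls to the robot, and variables do not carry over. Pictures are saved under pics/ and viewed, and the job is handed in when it is done.

Besides the shell and the picture viewer there is one more tool, called after ">>>" by a JSON object that holds its "fn" and its "kwargs", one argument or row to a line. carry_out: Moves the arm, as the interface text tells. Its arguments: {"type":"object","properties":{"rows":{"type":"array","items":{"type":"array","items":{"type":"number"}}},"newtons":{"type":"number"}},"required":["rows"]}

```bash
ls; mkdir -p pics; python3 - <<'E'
from workcell import status, eyes, r
import cv2
print(status.sense())
for n in ["scene","side","wrist"]:
    im=eyes.read_camera(n); cv2.imwrite(f"pics/{n}0.png",cv2.cvtColor(im,cv2.COLOR_RGB2BGR))
    print(n,eyes.camera_info(n))
for n in ["scene","side"]:
    for q in ["carton","cassette","extractor","cassette_tongue","extractor_seat","flux_jar","board_stack","white_bottle"]:
        print(n,q,[( [round(v) for v in d["at"]],round(d["confidence"],2)) for d in eyes.spot_in(n,q)])
print(status.sense()["time_s"])
E
```

```text
pics
{'time_s': 0.0, 'joint_positions': array([ 1.37820095,  0.50185733, -0.42677909,  1.55145938,  0.22075576,
        1.13828909, -0.21030036]), 'joint_velocities': array([ 9.51906174e-05, -5.39094857e-04,  1.58474594e-03, -6.63989101e-04,
        9.05667201e-05,  1.02036398e-03,  3.38970486e-04]), 'tau': array([ 1.80826421e-03, -5.66591620e+01, -5.81643775e+00, -2.79107988e+01,
       -6.89957547e-02,  3.07845790e-02,  1.72561040e-04]), 'eef_pos': array([ 285.90796525, -583.34400564,  403.667082  ]), 'eef_rot': array([ 0.37449691,  0.60061169, -0.37369988,  0.59947149]), 'contact_force': array([ 0.4114677 , -0.03758998, -0.97151361]), 'moment': array([0.02857245, 0.01333434, 0.04730674]), 'finger_gap': 92.07896223547104}
scene {'fx': 406.3106448975501, 'fy': 406.3106448975501, 'cx': 250.00647682485663, 'cy': 191.04826403272997, 'rvec': array([ 1.31247824, -2.28058056,  0.89394448]), 'tvec': array([283.20632306, 428.02952219, 864.635001  ])}
side {'fx': 429.088520953559, 'fy': 429.088520953559, 'cx': 255.78827038844847, 'cy': 193.35391259674458, 'rvec': array([ 0.4859429 , -2.46058
[... 470 characters left out ...]
r [([573, -104, 47], 0.96)]
scene cassette_tongue [([534, 201, 16], 0.9)]
scene extractor_seat [([575, -107, 45], 0.65)]
scene flux_jar [([802, 3, 43], 0.45)]
scene board_stack [([474, -393, 26], 0.85)]
scene white_bottle [([501, 399, 66], 0.83)]
side carton [([511, 89, 42], 0.91), ([592, 244, 49], 0.84), ([348, 84, 46], 0.73), ([701, 119, 32], 0.66), ([531, 209, 14], 0.28)]
side cassette [([532, 209, 12], 0.91)]
side extractor [([584, -75, 47], 0.97)]
side cassette_tongue [([533, 207, 12], 0.88), ([591, 245, 48], 0.43)]
side extractor_seat [([581, -79, 47], 0.77)]
side flux_jar [([811, 10, 35], 0.73)]
side board_stack [([483, -387, 12], 0.65)]
side white_bottle [([502, 414, 57], 0.71)]
0.95
```

View pics/scene0.png

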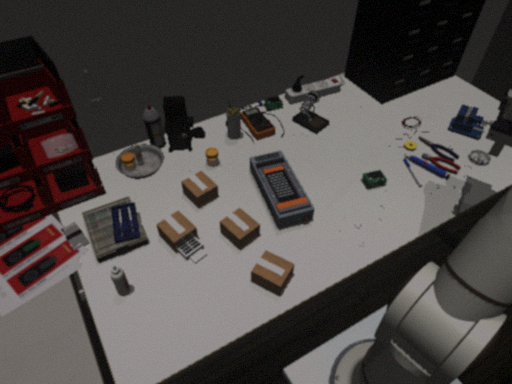

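View pics/side0.png

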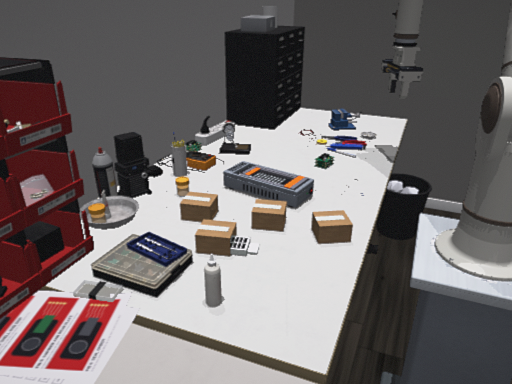

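View pics/wrist0.png

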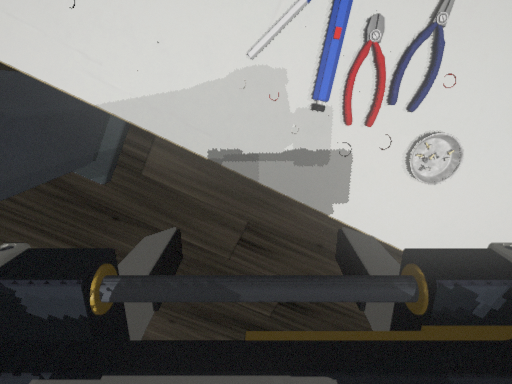

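The scene shows four cartons, at scene pixels (178,230), (200,190), (240,228) and (272,271). The one farthest to the robot's left (y≈+220) is at (178,230), with the white cassette end sticking out at (190,247). The extractor is at (280,188). I'll check with close crops.

```bash
cat > h.py <<'E'
import numpy as np, cv2
from scipy.spatial.transform import Rotation as R
from workcell import status, eyes, r
def cam(n): 
    c=eyes.camera_info(n); K=np.array([[c["fx"],0,c["cx"]],[0,c["fy"],c["cy"]],[0,0,1]]); return K,np.array(c["rvec"],float),np.array(c["tvec"],float)
def pz(n,uv,z,c=None):
    K,rv,t=c or cam(n); Rm=cv2.Rodrigues(rv)[0]; d=Rm.T@np.linalg.solve(K,[uv[0],uv[1],1.]); o=-Rm.T@t
    return o+d*(z-o[2])/d[2]
def proj(n,P,c=None):
    K,rv,t=c or cam(n); return cv2.projectPoints(np.array(P,float).reshape(-1,3),rv,t,K,None)[0].reshape(-1,2)
def crop(im,u0,v0,u1,v1,s,f):
    o=cv2.resize(im[v0:v1,u0:u1],None,fx=s,fy=s,interpolation=cv2.INTER_CUBIC); cv2.imwrite(f,o)
E
python3 - <<'E'
from h import *
im=cv2.imread("pics/scene0.png"); crop(im,140,190,240,270,7,"pics/c1.png"); crop(im,235,145,325,230,7,"pics/c2.png")
im=cv2.imread("pics/side0.png"); crop(im,180,180,270,260,7,"pics/c3.png"); crop(im,215,155,320,210,7,"pics/c4.png")
E
```

```text
(no output)
```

View pics/c1.png

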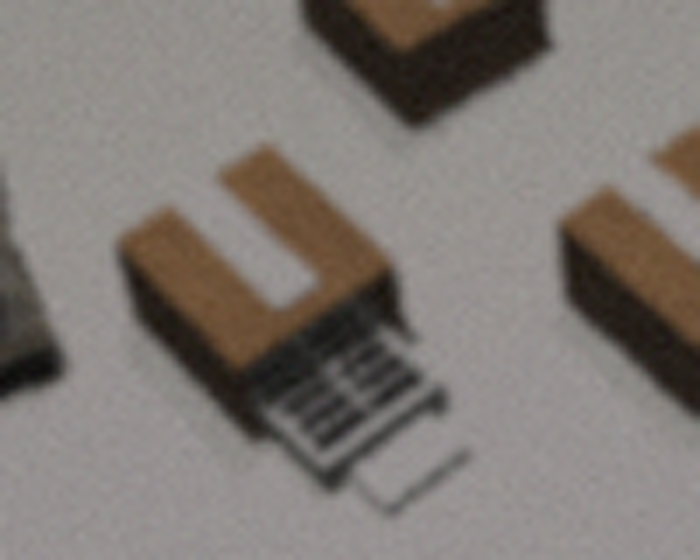

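View pics/c2.png

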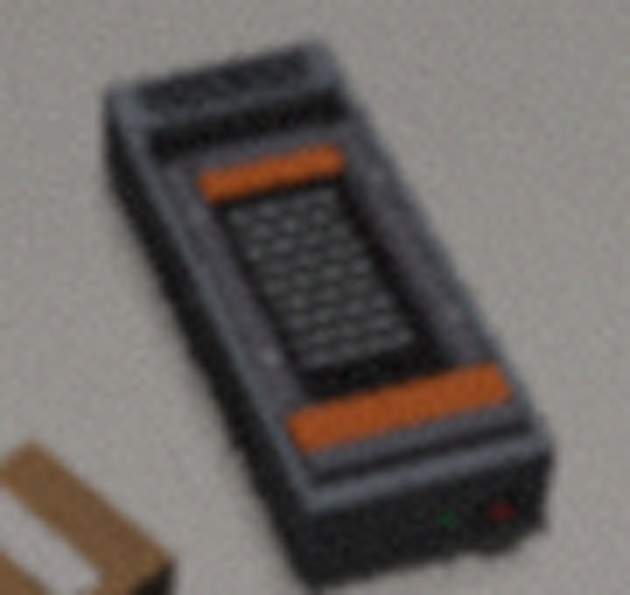

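View pics/c3.png

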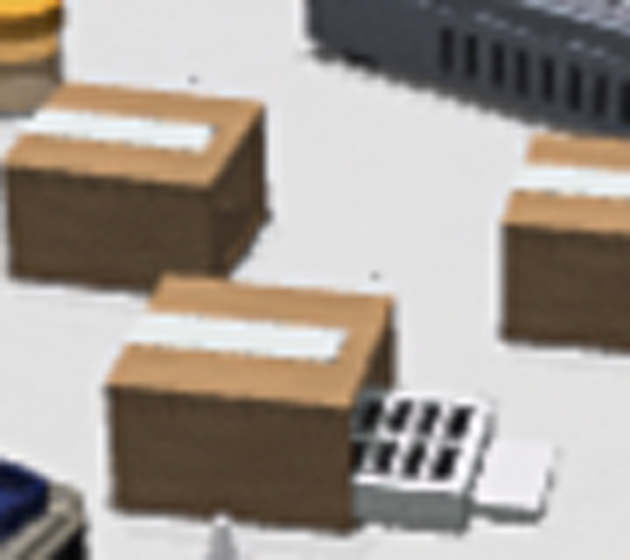

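View pics/c4.png

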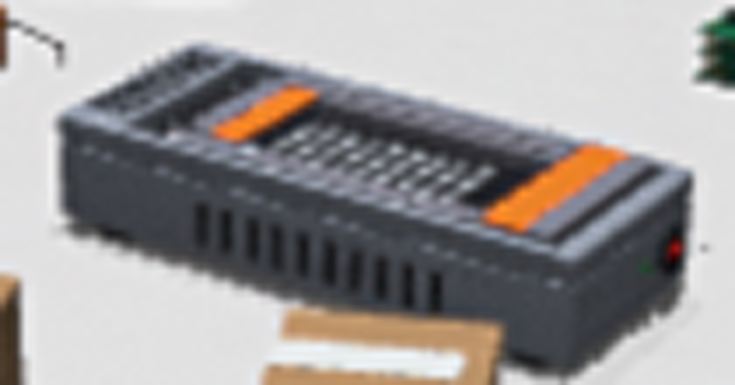

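The crops confirm it: the leftmost carton has a cassette with its tongue sticking out towards the robot. The extractor has a wide orange bar near the robot and a narrower one at the far end. Next I'll work out coarse poses.

```bash
python3 - <<'E'
from h import *
def c1(p): return (p[0]/7+140,p[1]/7+190)
def c2(p): return (p[0]/7+235,p[1]/7+145)
C=np.array([pz("scene",c1(p),50.5) for p in [(118,240),(265,145),(390,262),(240,370)]]); print("carton",C.round(0),C.mean(0))
d=(C[0]+C[1]-C[2]-C[3])[:2]; print("yaw +x",np.degrees(np.arctan2(d[1],d[0])))
T=np.array([pz("scene",c1(p),5) for p in [(392,510),(465,450)]]);print("tongue",T.round())
o=[(105,90),(320,40),(550,440),(305,500)]
E=np.array([pz("scene",c2(p),60) for p in o]); print("ext",E.round(),E.mean(0)); d=(E[0]+E[1]-E[2]-E[3])[:2]; print(np.degrees(np.arctan2(d[1],d[0])), np.linalg.norm(E[0]-E[1]),np.linalg.norm(E[0]-E[3]))
for nm,o in [("near",[(290,412),(500,365),(515,398),(305,450)]),("far",[(200,178),(338,147),(345,172),(208,202)])]:
    E=np.array([pz("scene",c2(p),59) for p in o]); print(nm,E.round(),E.mean(0).round(), np.linalg.norm(E[0]-E[1]))
s=status.sense(); Rm=R.from_quat(s["eef_rot"]).as_matrix(); print(s["eef_pos"],Rm.round(3))
K,rv,t=cam("wrist"); Rc=cv2.Rodrigues(rv)[0]; print("cam in tool",Rm.T@(-Rc.T@t-s["eef_pos"]), (Rm.T@Rc.T).round(3))
E
```

```text
carton [[626. 257.  50.]
 [642. 188.  50.]
 [563. 170.  50.]
 [545. 240.  50.]] [593.76670255 213.67120338  50.5       ]
yaw +x 12.378984081356329
tongue [[489. 208.   5.]
 [500. 172.   5.]]
ext [[ 720.  -91.   60.]
 [ 700. -193.   60.]
 [ 453. -142.   60.]
 [ 477.  -40.   60.]] [ 587.35442063 -116.53802374   60.        ]
-11.838883997406674 103.66624582401315 248.6062264399462
near [[ 519.  -60.   59.]
 [ 497. -148.   59.]
 [ 479. -143.   59.]
 [ 499.  -55.   59.]] [ 498. -102.   59.] 90.70421799918111
far [[ 651.  -99.   59.]
 [ 638. -162.   59.]
 [ 623. -156.   59.]
 [ 637.  -95.   59.]] [ 637. -128.   59.] 64.17303073162773
[ 286.13575792 -583.63967833  404.76857058] [[ 0.     0.898  0.44 ]
 [-0.     0.44  -0.898]
 [-1.     0.     0.   ]]
cam in tool [18.97325608 83.71951269  1.01871307] [[ 0.    -0.31   0.951]
 [-0.    -0.951 -0.31 ]
 [ 1.    -0.    -0.   ]]
```

Carton +x yaw is about 12°. Assuming the near bar is the lip puts M within about 9 mm of the extractor's middle. Taking the far bar as the lip would put it about 27 mm off, so the lip is the near bar and extractor +x points away from the robot, at yaw about -12°. I'll move to view the cassette from above.

```bash
cat >> h.py <<'E'
def plan(*tg):
    """tg: (x,y,z of GRASP POINT, yaw deg of tool y)"""
    s=status.sense(); Rm=R.from_quat(s["eef_rot"]).as_matrix(); g=s["eef_pos"]+Rm@[159,0,0]
    y0=np.degrees(np.arctan2(Rm[1,1],Rm[0,1]))
    print("t",round(s["time_s"],2),"grasp",g.round(1),"yaw",round(y0,2),"tilt",Rm[:,0].round(4),"F",s["contact_force"].round(1),"gap",round(s["finger_gap"],1))
    for x,y,z,yaw in tg:
        print("  shift cm",(Rm.T@(np.array([x,y,z])-g)/10).round(2),"turn",round(y0-yaw,2))
def snap(n,f):
    c=cam(n); im=cv2.cvtColor(eyes.read_camera(n),cv2.COLOR_RGB2BGR); cv2.imwrite("pics/"+f,im); 
    import pickle; pickle.dump(c,open("pics/"+f+".pkl","wb")); return im,c
def load(f):
    import pickle; return cv2.imread("pics/"+f),pickle.load(open("pics/"+f+".pkl","rb"))
E
python3 -c "
from h import *
plan((500,-200,245,12.4),(480,186,170,12.4))"
```

```text
t 0.95 grasp [ 286.1 -583.6  245.8] yaw 26.11 tilt [ 1.e-04 -1.e-04 -1.e+00] F [ 0.3 -0.3 -0.4] gap 91.7
  shift cm [  0.08  36.09 -25.04] turn 13.71
  shift cm [  7.57  51.28 -60.58] turn 13.71
```

>>> {"fn": "carry_out", "kwargs": {
  "rows": [
    [1,0,36,-25,13.7],
    [1,0,36,-25,13.7],
    [1,0,36,-25,13.7],
    [1,0,36,-25,13.7],
    [1,0,36,-25,13.7]
  ]
}}

```text
time_s: 1.58
eef_pos: [438.9, -308.7, 405.1]
eef_rot: [0.443, 0.551, -0.443, 0.551]
contact_force: [1.3, -0.5, -0.1]
finger_gap: 92.1
```

```bash
python3 -c "
from h import *
plan((480,186,170,12.4))"
```

```text
t 1.57 grasp [ 439.  -308.8  246.1] yaw 12.41 tilt [ 7.e-04 -8.e-04 -1.e+00] F [ 1.3 -0.5 -0.1] gap 92.1
  shift cm [  7.58  14.63 -47.45] turn 0.01
```

>>> {"fn": "carry_out", "kwargs": {
  "rows": [
    [1,1,8,-19,0],
    [1,1,8,-19,0],
    [1,1,8,-19,0],
    [1,1,8,-19,0],
    [1,1,8,-19,0]
  ]
}}

```text
time_s: 2.2
eef_pos: [475.7, -106.0, 395.0]
eef_rot: [0.442, 0.552, -0.442, 0.552]
contact_force: [-1.1, 0.8, -0.1]
finger_gap: 92.3
```

```bash
python3 -c "
from h import *
plan((480,186,170,12.4))
snap('wrist','w_ext.png')"
```

```text
t 2.2 grasp [ 475.8 -106.   236. ] yaw 12.66 tilt [ 5.e-04 -1.e-04 -1.e+00] F [-1.1  0.8 -0.1] gap 92.3
  shift cm [  6.6    6.81 -28.4 ] turn 0.26
```

View pics/w_ext.png

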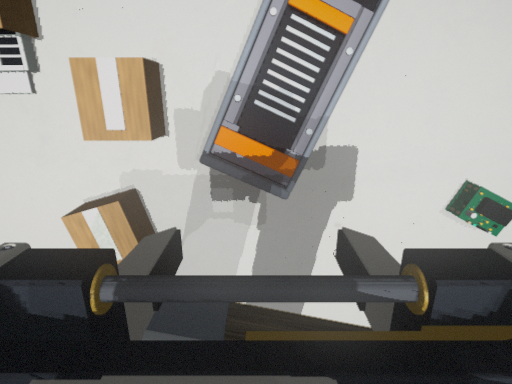

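The extractor is seen from above, with the near orange bar at (255,150) and the far one at (320,12). The cassette end is at the left edge, at (12,70). I'll move on to the cassette.

>>> {"fn": "carry_out", "kwargs": {
  "rows": [
    [1,6.6,6.8,-28.4,0.3],
    [1,6.6,6.8,-28.4,0.3],
    [1,6.6,6.8,-28.4,0.3],
    [1,6.6,6.8,-28.4,0.3],
    [1,6.6,6.8,-28.4,0.3]
  ]
}}

```text
time_s: 2.88
eef_pos: [481.6, 184.4, 328.2]
eef_rot: [0.445, 0.549, -0.445, 0.55]
contact_force: [0.9, -0.8, 0.5]
finger_gap: 91.7
```

```bash
python3 -c "
from h import *
plan((480,186,170,12.4))
snap('wrist','w_cas.png')
plan()"
```

```text
t 2.88 grasp [481.6 184.3 169.2] yaw 11.98 tilt [ 3.e-04 -3.e-04 -1.e+00] F [ 0.9 -0.8  0.5] gap 91.7
  shift cm [-0.08 -0.13 -0.2 ] turn -0.42
t 2.92 grasp [480.2 191.9 168.8] yaw 12.39 tilt [ 1.0e-04  5.4e-03 -1.0e+00] F [-0.2  5.7  0.7] gap 91.8
```

View pics/w_cas.png

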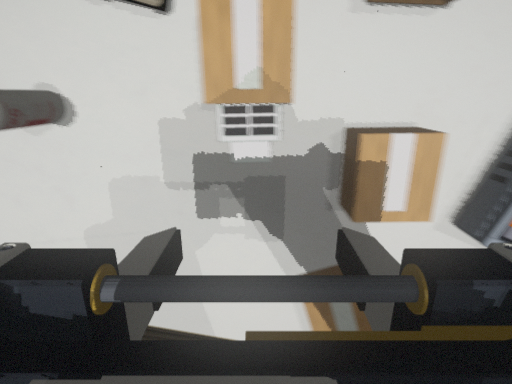

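```bash
python3 -c "
from h import *
im,c=load('w_cas.png'); crop(im,195,80,305,165,7,'pics/c5.png')"
```

```text
(no output)
```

View pics/c5.png

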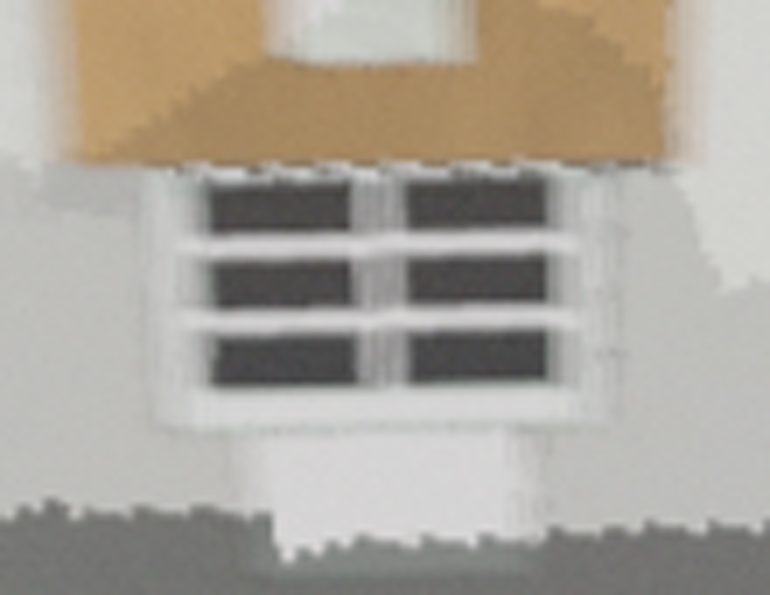

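```bash
python3 -c "
from h import *
im,c=load('w_cas.png')
q=lambda x,y,z: pz('w',(195+x/7,80+y/7),z,c).round(1)
a,b=q(162,425,18),q(608,425,18);print('body end',a,b,np.linalg.norm(a-b),(a+b)/2)
a2,b2=q(150,170,18),q(618,170,18);print((a2+b2)/2)
d=((a2+b2)-(a+b))[:2];print('yaw',np.degrees(np.arctan2(d[1],d[0])))
a,b=q(72,163,50.5),q(675,163,50.5);print('carton',a,b,np.linalg.norm(a-b))
e=(b-a)[:2]; print('yaw',np.degrees(np.arctan2(e[1],e[0]))+90)
print('tongue',q(400,565,4.5))
for n in ['scene','side']:
  im,c=snap(n,n+'1.png')
u=pz('side',(180+470/7,180+520/7),2);print('side body lower corner',u)
plan()
"
```

```text
body end [513.2 230.3  18. ] [526.  169.4  18. ] 62.230619473053615 [519.6  199.85  18.  ]
[553.1  206.75  18.  ]
yaw 11.638459719430385
carton [547.4 242.6  50.5] [562.3 172.3  50.5] 71.86167267744327
yaw 11.966678475225024
tongue [497.6 193.5   4.5]
side body lower corner [509.87095426 223.24939171   2.        ]
t 3.02 grasp [480.7 185.5 169.1] yaw 12.28 tilt [-1.1e-03  9.0e-04 -1.0e+00] F [-0.1  0.   0.6] gap 91.6
```

```bash
python3 -c "
from h import *
plan((534,202,60,12),(534,202,23,12))
"
```

```text
t 3.02 grasp [480.7 185.5 169.1] yaw 12.28 tilt [-1.1e-03  9.0e-04 -1.0e+00] F [-0.1  0.   0.6] gap 91.6
  shift cm [10.91  5.57 -0.47] turn 0.28
  shift cm [14.61  5.57 -0.46] turn 0.28
```

>>> {"fn": "carry_out", "kwargs": {
  "rows": [
    [1,5,5.6,-0.5,0.3],
    [1,10,5.6,-0.5,0.3],
    [1,13,5.6,-0.5,0.3],
    [1,14.4,5.6,-0.5,0.3],
    [1,14.6,5.6,-0.5,0.3]
  ],
  "newtons": 30
}}

```text
time_s: 3.65
eef_pos: [535.0, 199.0, 182.4]
eef_rot: [0.446, 0.548, -0.447, 0.548]
contact_force: [-1.0, 0.9, -0.3]
finger_gap: 91.7
```

```bash
python3 -c "
from h import *
snap('wrist','w2.png');snap('side','s2.png')
im,c=load('s2.png'); crop(im,180,150,300,270,5,'pics/c6.png')
plan((534,202,23,12))
"
```

```text
t 3.75 grasp [535.6 200.3  24.9] yaw 11.75 tilt [ 1.8e-03  2.0e-04 -1.0e+00] F [ 0.7  1.4 -0.1] gap 91.8
  shift cm [ 0.19 -0.12 -0.2 ] turn -0.25
```

View pics/w2.png

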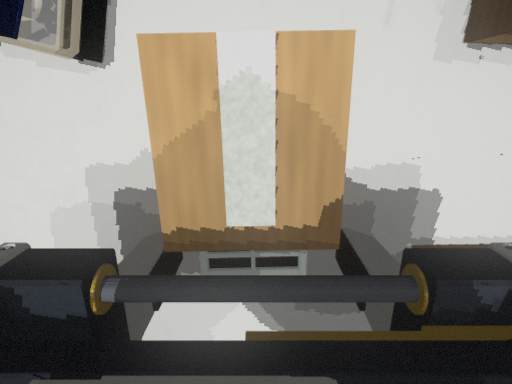

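View pics/c6.png

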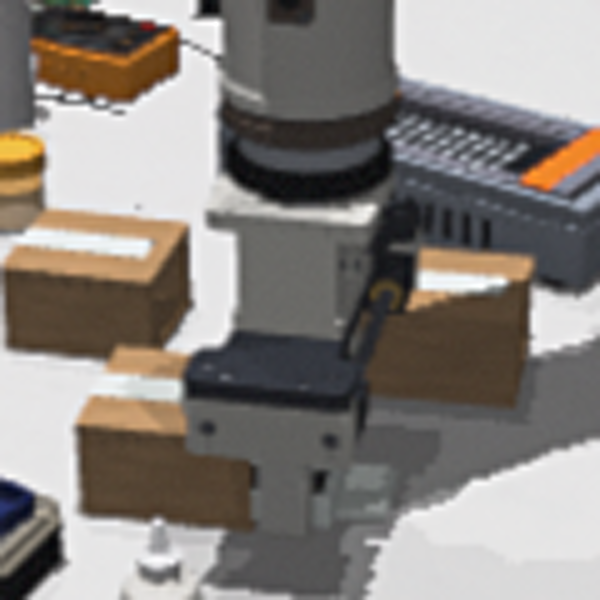

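The cassette lies centred between the fingers, with body edges at columns 200 and 305. Closing the gripper.

>>> {"fn": "carry_out", "kwargs": {
  "rows": [
    [-1,0.2,0,0,0],
    [-1,0.2,0,0,0],
    [-1,0.2,0,0,0],
    [-1,0.2,0,0,0]
  ],
  "newtons": 30
}}

```text
time_s: 4.25
eef_pos: [534.4, 201.0, 181.0]
eef_rot: [0.446, 0.549, -0.446, 0.549]
contact_force: [-1.3, -0.3, 2.6]
finger_gap: 60.2
```

>>> {"fn": "carry_out", "kwargs": {
  "rows": [
    [-1,-0.1,-1,0,0],
    [-1,-0.1,-3,0,0],
    [-1,-0.1,-5,0,0],
    [-1,-0.1,-7,0,0],
    [-1,-0.1,-9,0,0]
  ]
}}

```text
time_s: 4.88
eef_pos: [444.9, 181.9, 181.5]
eef_rot: [0.446, 0.549, -0.446, 0.549]
contact_force: [0.4, 0.8, -2.1]
finger_gap: 59.8
```

>>> {"fn": "carry_out", "kwargs": {
  "rows": [
    [-1,0,-1.5,0,0],
    [-1,0,-1.5,0,0],
    [-1,0,-1.5,0,0]
  ]
}}

```text
time_s: 5.25
eef_pos: [432.4, 179.5, 181.9]
eef_rot: [0.446, 0.549, -0.446, 0.549]
contact_force: [0.2, 0.0, -2.1]
finger_gap: 59.9
```

```bash
python3 -c "
from h import *
snap('wrist','w3.png');snap('side','s3.png')
im,c=load('s3.png'); crop(im,180,150,300,270,5,'pics/c7.png')
plan()
"
```

```text
t 5.35 grasp [432.7 179.6  22.9] yaw 11.79 tilt [ 1.e-03  6.e-04 -1.e+00] F [ 0.2 -0.1 -3. ] gap 60.1
```

View pics/w3.png

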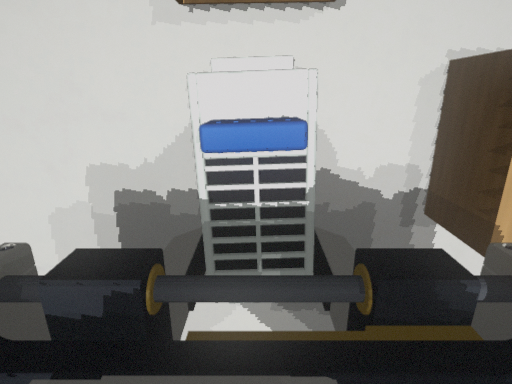

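View pics/c7.png

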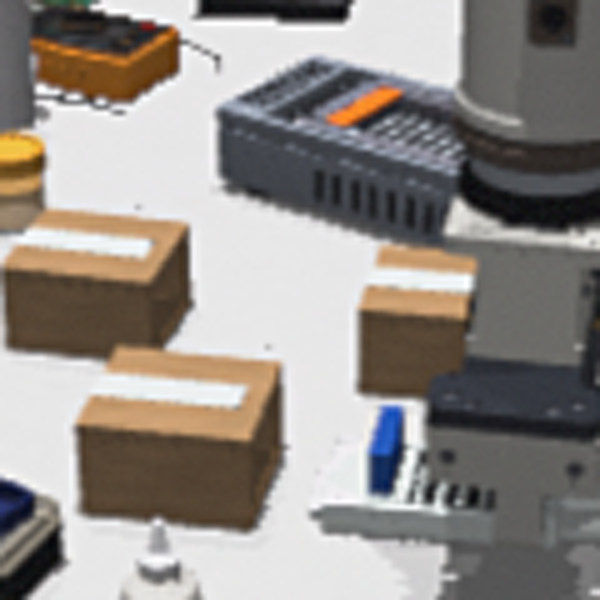

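The cassette is fully out, with its blue handle at (254,135) in the wrist picture. Lowering and releasing.

>>> {"fn": "carry_out", "kwargs": {
  "rows": [
    [-1,0.2,0,0,0],
    [-1,0.3,0,0,0],
    [-1,0.3,0,0,0]
  ]
}}

```text
time_s: 5.72
eef_pos: [432.1, 179.4, 179.0]
eef_rot: [0.446, 0.549, -0.446, 0.549]
contact_force: [0.1, -0.6, 4.6]
finger_gap: 60.0
```

>>> {"fn": "carry_out", "kwargs": {
  "rows": [
    [1,0,0,0,0],
    [1,0,0,0,0],
    [1,-2,0,0,0],
    [1,-7,0,0,0],
    [1,-9,0,0,0]
  ]
}}

```text
time_s: 6.35
eef_pos: [432.3, 179.8, 270.8]
eef_rot: [0.447, 0.548, -0.445, 0.549]
contact_force: [0.7, -0.5, -0.3]
finger_gap: 91.7
```

>>> {"fn": "carry_out", "kwargs": {
  "rows": [
    [1,-1.5,0,0,0],
    [1,-1.5,0,0,0]
  ]
}}

```text
time_s: 6.6
eef_pos: [432.0, 179.3, 284.3]
eef_rot: [0.446, 0.548, -0.446, 0.549]
contact_force: [0.0, 0.5, -0.3]
finger_gap: 91.8
```

```bash
python3 -c "
from h import *
snap('wrist','w4.png');snap('side','s4.png')
im,c=load('s4.png'); crop(im,180,150,300,270,5,'pics/c8.png')
plan()
"
```

```text
t 6.7 grasp [431.3 178.9 124.1] yaw 11.81 tilt [-9.e-04 -5.e-04 -1.e+00] F [ 0.2 -0.6 -0.5] gap 91.5
```

View pics/w4.png

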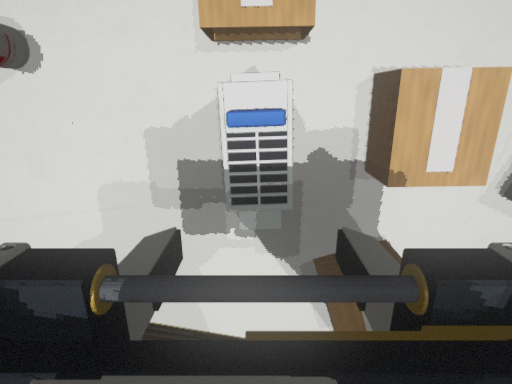

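View pics/c8.png

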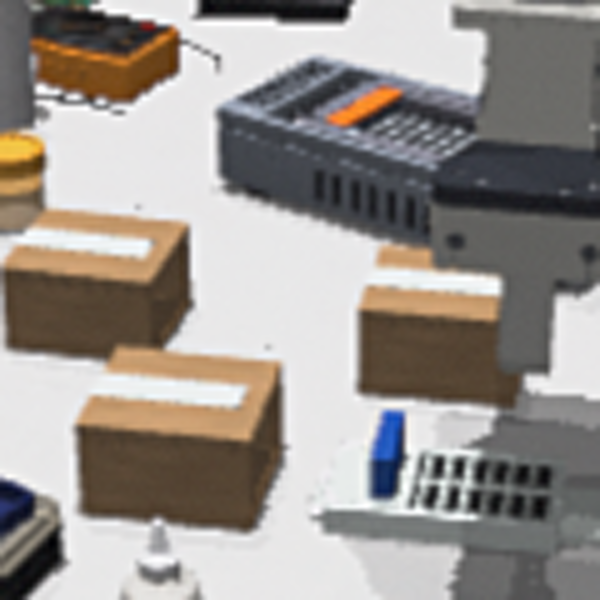

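```bash
python3 -c "
from h import *
im,c=load('w4.png'); crop(im,205,60,310,235,4,'pics/c9.png')
a=pz('w',(221,83),16,c);b=pz('w',(292,81),16,c);d=pz('w',(223,210),16,c);e=pz('w',(293,209),16,c)
print(a.round(1),b.round(1),d.round(1),e.round(1)); f=(a+b)/2;n=(d+e)/2;print('center',(f+n)/2,'len',np.linalg.norm(f-n),'yaw',np.degrees(np.arctan2(*(f-n)[1::-1])))
cc=(f+n)/2; u=(f-n)/np.linalg.norm(f-n); print('handle',cc+28*u)
print(pz('w',(256,119),40,c), 432+68*np.cos(.207),179.4+68*np.sin(.207))
"
```

```text
[516.7 226.2  16. ] [529.6 171.7  16. ] [410.8 206.6  16. ] [424.6 145.   16. ]
center [470.44678884 187.35571657  16.        ] len 107.9075208412503 yaw 12.363387806746928
handle [497.79744911 193.35082979  16.        ]
[497.06798664 193.71277545  40.        ] 498.54832867978655 193.37569139352686
```

View pics/c9.png

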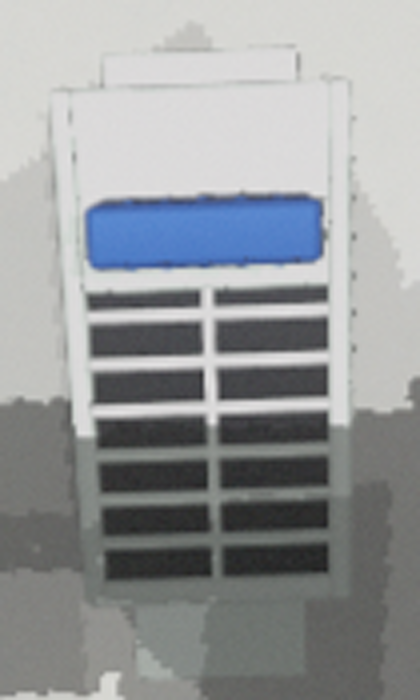

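```bash
python3 -c "
from h import *
plan((498,193.4,80,12),(498,193.4,38,12))
"
```

```text
t 6.7 grasp [431.3 178.9 124.1] yaw 11.81 tilt [-9.e-04 -5.e-04 -1.e+00] F [ 0.2 -0.6 -0.5] gap 91.5
  shift cm [ 4.4   6.83 -0.06] turn -0.19
  shift cm [ 8.6   6.83 -0.06] turn -0.19
```

>>> {"fn": "carry_out", "kwargs": {
  "rows": [
    [1,2,5,0,0],
    [1,5,6.8,0,0],
    [1,8,6.8,0,0],
    [1,8.6,6.8,0,0],
    [1,8.6,6.8,0,0]
  ]
}}

```text
time_s: 7.32
eef_pos: [497.6, 193.4, 197.1]
eef_rot: [0.445, 0.549, -0.446, 0.549]
contact_force: [-0.2, -0.4, -0.6]
finger_gap: 92.4
```

>>> {"fn": "carry_out", "kwargs": {
  "rows": [
    [-1,0,0,0,0],
    [-1,0,0,0,0],
    [-1,0,0,0,0],
    [-1,0,0,0,0]
  ],
  "newtons": 5
}}

```text
time_s: 7.82
eef_pos: [498.4, 193.1, 198.1]
eef_rot: [0.446, 0.549, -0.446, 0.549]
contact_force: [0.1, -0.7, -0.0]
finger_gap: 56.5
```

```bash
python3 -c "
from h import *
snap('wrist','w5.png')
plan()
"
```

```text
t 7.88 grasp [498.4 193.2  39. ] yaw 11.81 tilt [ 5.e-04  0.e+00 -1.e+00] F [-0.2  0.1 -0.2] gap 52.6
```

View pics/w5.png

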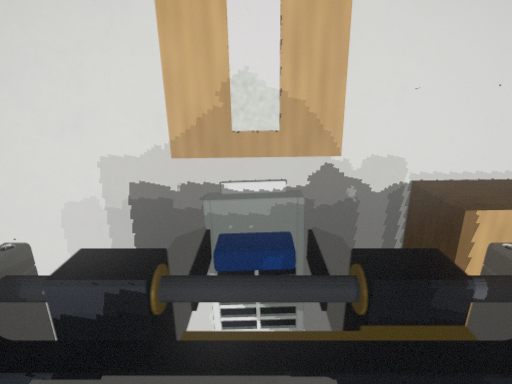

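>>> {"fn": "carry_out", "kwargs": {
  "rows": [
    [-1,0,0,0,0],
    [-1,0,0,0,0],
    [-1,-1,0,0,0],
    [-1,-3,0,0,0],
    [-1,-5,0,0,0]
  ],
  "newtons": 5
}}

```text
time_s: 8.5
eef_pos: [498.3, 193.3, 249.3]
eef_rot: [0.446, 0.549, -0.446, 0.549]
contact_force: [0.1, -0.7, -1.5]
finger_gap: 44.4
```

>>> {"fn": "carry_out", "kwargs": {
  "rows": [
    [-1,-3,0,0,0],
    [-1,-3,0,0,0],
    [-1,-3,0,0,0]
  ]
}}

```text
time_s: 8.88
eef_pos: [498.1, 192.8, 277.9]
eef_rot: [0.446, 0.548, -0.446, 0.549]
contact_force: [-0.4, -0.4, -2.3]
finger_gap: 44.0
```

```bash
python3 -c "
from h import *
snap('wrist','w6.png');snap('side','s6.png')
im,c=load('s6.png'); crop(im,200,150,310,260,6,'pics/c10.png')
plan()
"
```

```text
t 8.97 grasp [497.6 192.7 118. ] yaw 11.81 tilt [-1.4e-03 -7.0e-04 -1.0e+00] F [-0.5  0.2 -1.5] gap 43.8
```

View pics/w6.png

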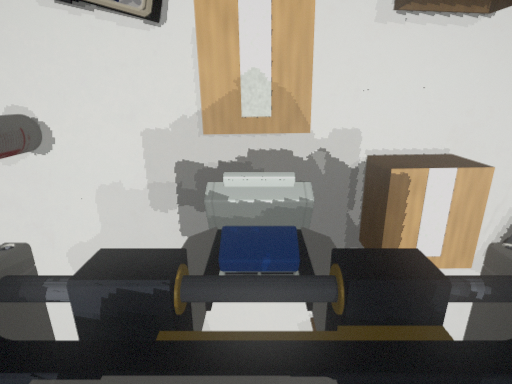

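View pics/c10.png

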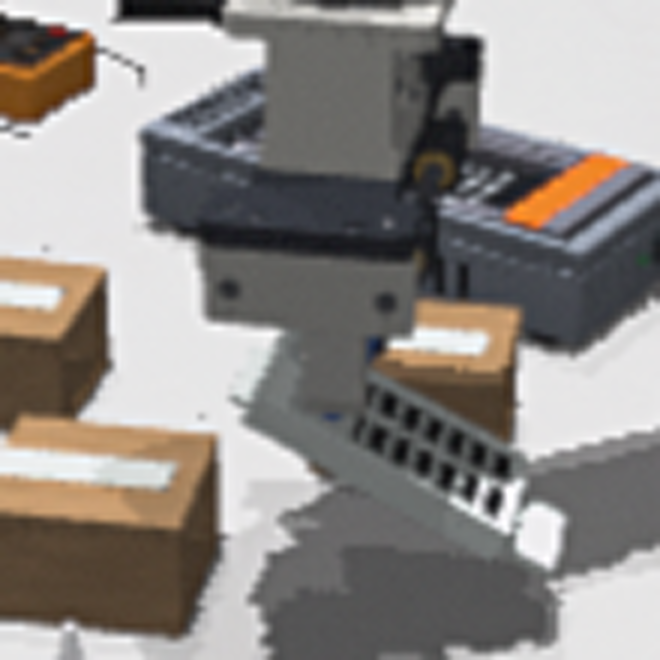

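The cassette drooped as wanted: tongue low at (555,540) in the crop, handle end raised. I'll tighten the grip so the angle holds, then estimate the tilt.

>>> {"fn": "carry_out", "kwargs": {
  "rows": [
    [-1,0,0,0,0]
  ],
  "newtons": 25
}}

```text
time_s: 9.1
eef_pos: [497.9, 193.0, 276.9]
eef_rot: [0.445, 0.549, -0.446, 0.549]
contact_force: [-0.6, -0.2, -1.6]
finger_gap: 43.6
```

```bash
cat >> h.py <<'E'
from scipy.optimize import least_squares
def cas(P,pos,yaw,pitch):
    # pitch>0: handle(+x) end raised, about cassette y; pos = cassette origin
    return np.array(pos)+R.from_euler("ZY",[yaw,-pitch],degrees=True).apply(P)
E
python3 - <<'E'
from h import *
im,c=load('s6.png')
L=np.array([[55,30,0],[-79,-20,5],[-79,20,0]]); uv=np.array([[247,417],[565,512],[550,572]])/6+[200,150]
Hl=np.array([[28,0,30.]])
def f(p):
    pos=p[:3]; th=p[3]
    h=cas(Hl,pos,11.8,th)[0]
    return np.r_[(proj('s',cas(L,pos,11.8,th),c)-uv).ravel(),(h-[497.6,192.7,110])*[.3,.3,.1]]
s=least_squares(f,[470,187,80,15]);print(s.x,s.fun.round(1),cas(Hl,s.x[:3],11.8,s.x[3]))
snap('side','s7.png'); im,_=load('s7.png'); crop(im,200,150,310,260,6,'pics/c11.png')
P=proj('s',cas(np.array([[x,y,z] for x in(-55,55) for y in(-30,30) for z in(0,16)]+[[-79,20,0],[-79,-20,0]]),s.x[:3],11.8,s.x[3]),c)
o=cv2.imread('pics/c11.png')
for p in P: cv2.circle(o,tuple(int(v) for v in (p-[200,150])*6+3),4,(0,0,255),1)
cv2.imwrite('pics/c11.png',o)
E
```

```text
[483.88377139 188.63249082  69.4148122   27.60724913] [-1.2 -0.2  0.4 -0.1  0.1  0.4 -0.9 -0.6 -0.1] [[494.56303263 190.86350473 108.9745892 ]]
```

View pics/c11.png

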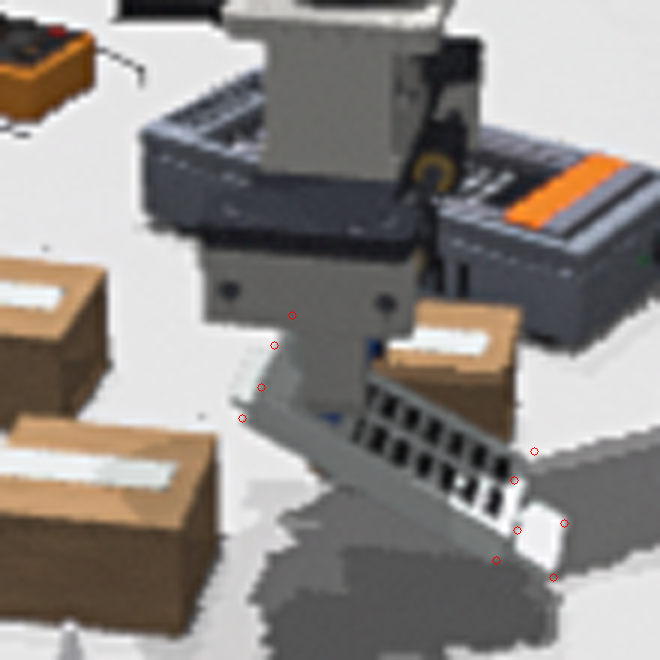

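Tilt is about 25–28°, more than needed. I'll press the tongue tip on the desk here to bring it back to about 14°.

>>> {"fn": "carry_out", "kwargs": {
  "rows": [
    [-1,2,0,0,0],
    [-1,3.5,0,0,0],
    [-1,4.5,0,0,0],
    [-1,5.4,0,0,0],
    [-1,5.4,0,0,0]
  ]
}}

```text
time_s: 9.78
eef_pos: [497.8, 193.2, 222.9]
eef_rot: [0.445, 0.549, -0.446, 0.548]
contact_force: [0.9, -0.2, -0.7]
finger_gap: 43.5
```

```bash
python3 -c "
from h import *
snap('side','s8.png')
im,c=load('s8.png'); crop(im,200,150,310,260,6,'pics/c12.png')
plan()
"
```

```text
t 9.82 grasp [497.4 193.1  64.2] yaw 11.83 tilt [-1.7e-03 -5.0e-04 -1.0e+00] F [ 0.7 -0.2 -0.2] gap 43.5
```

View pics/c12.png

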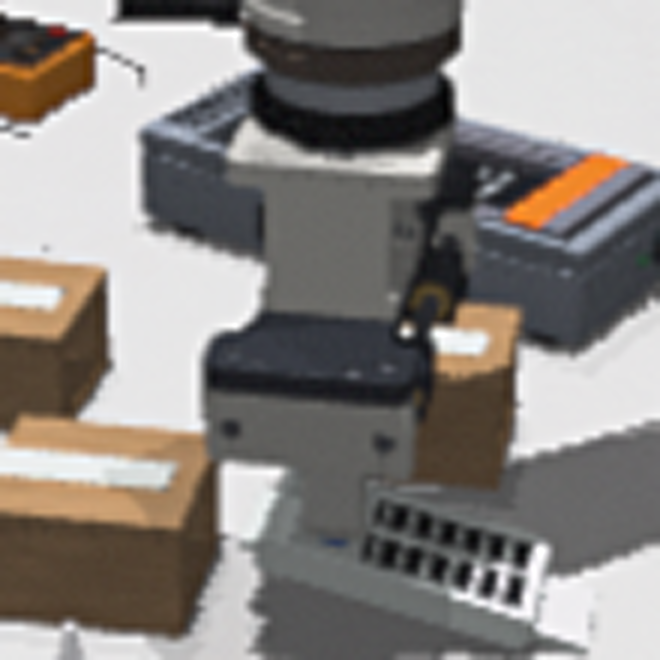

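Tilt is now about 14°, with the tip resting on the desk at grasp z 64. Next, the extractor's precise pose from the earlier wrist picture.

```bash
python3 -c "
from h import *
im,c=load('w_ext.png'); crop(im,190,0,390,200,4,'pics/c13.png')
"
```

```text
(no output)
```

View pics/c13.png

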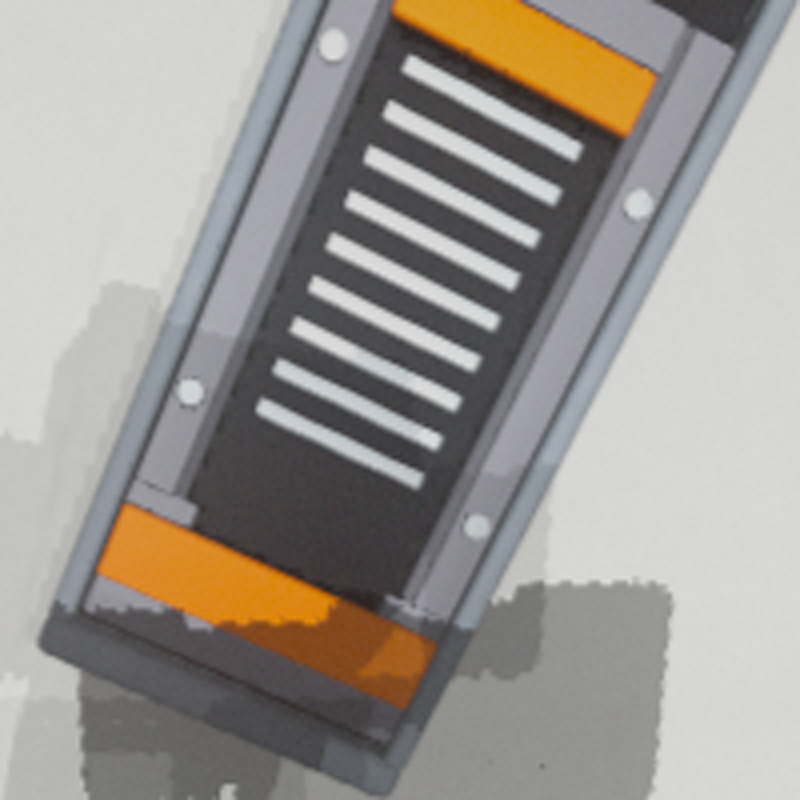

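>>> {"fn": "carry_out", "kwargs": {
  "rows": [
    [-1,-3,0,0,0],
    [-1,-7,0,0,0],
    [-1,-10,0,0,0],
    [-1,-10,0,0,0]
  ]
}}

```text
time_s: 10.32
eef_pos: [498.4, 193.5, 325.5]
eef_rot: [0.447, 0.548, -0.445, 0.55]
contact_force: [0.7, 0.3, -2.6]
finger_gap: 43.8
```

```bash
cat > ext.py <<'E'
from h import *
im,c=load('w_ext.png')
q=lambda x,y,z: pz('w',(190+(x-1.5)/4,(y-1.5)/4),z,c)[:2]
ang=lambda a,b: np.degrees(np.arctan2(*(b-a)[::-1]))
l1,l2=q(130,505,60),q(435,640,60); k1,k2=q(395,15,57),q(628,137,57)
print("lip",l1,l2,ang(l1,l2)+90, np.linalg.norm(l1-l2)); print("catch",k1,k2,ang(k1,k2)+90,np.linalg.norm(k1-k2))
# inner wall top edges (z=57): left (188,495)-(392,5), right (408,600)-(628,137)?
w1,w2=q(185,495,57),q(390,5,57); v1,v2=q(405,600,57),q(640,125,57)
print("wallL",w1,w2,ang(w1,w2),"R",v1,v2,ang(v1,v2))
r1,r2=q(40,640,60),q(385,790,60);print("near rim",r1,r2,np.linalg.norm(r1-r2),ang(r1,r2)+90)
yaw=np.mean([ang(w1,w2),ang(v1,v2)]);print(yaw)
for yaw in (yaw,ang(l1,l2)+90):
  u=np.array([np.cos(np.radians(yaw)),np.sin(np.radians(yaw))]); n=np.array([-u[1],u[0]])
  print("yaw",yaw,"lip s",u@l1,u@l2,"catch s",u@k1,u@k2,"t lip",n@(l1+l2)/2,"t catch",n@(k1+k2)/2,"walls t",n@w1,n@w2,n@v1,n@v2)
E
python3 ext.py
```

```text
lip [518.55642456 -58.492887  ] [ 501.32286735 -145.43025547] -11.2123626718125 88.62901065682888
catch [642.59454051 -98.29239266] [ 630.02462785 -159.41180172] -11.62149706804965 62.39859668349803
wallL [523.88194261 -71.83779647] [644.31418881 -96.64570087] -11.639580916449422 R [ 509.63289371 -135.22034853] [ 633.1262826  -161.42676124] -11.980947499801516
near rim [477.98060006 -41.26203478] [ 456.7370093  -142.81869096] 103.75473272771154 -11.814757053741332
-11.810264208125469
yaw -11.810264208125469 lip s 519.5507896230887 520.4756476200555 catch s 649.108931116386 649.314509667408 t lip 4.5669447212371965 t catch 4.1099843941526295 walls t 36.90661090894073 37.272908793834475 -28.050552236401224 -28.426628893929518
yaw -11.2123626718125 lip s 520.0325618623667 520.0325618623667 catch s 649.4420448631524 648.9964763511373 t lip -0.8597256059406067 t catch -2.664868221659392 walls t 31.40010729474612 30.483275194448925 -33.54334676836969 -35.23676719139745
```

Lip and catch edges are 129.2 mm apart as specified, so the poses agree: M ≈ (580.5, -116.9), yaw -11.8°. I'll move above the bay.

```bash
cat >> h.py <<'E'
YE=-11.8; U=np.array([np.cos(np.radians(YE)),np.sin(np.radians(YE))]); N=np.array([-U[1],U[0]])
M0=592.1*U+4.4*N
def ep(xm,t,z): p=M0+xm*U+t*N; return (p[0],p[1],z,YE)
def where():
    s=status.sense(); Rm=R.from_quat(s["eef_rot"]).as_matrix(); g=s["eef_pos"]+Rm@[159,0,0]; d=g[:2]-M0
    f=s["contact_force"]; print("xm %.1f t %.1f z %.1f  F along %.1f lat %.1f up %.1f  My %.2f time %.2f"%(U@d,N@d,g[2],U@f[:2],N@f[:2],f[2],N@s["moment"][:2],s["time_s"]))
E
python3 -c "
from h import *
print(M0)
plan(ep(38.5,0,166))
"
```

```text
[ 580.48716351 -116.77509578]
t 10.32 grasp [498.9 193.6 166.5] yaw 11.82 tilt [ 3.e-03  4.e-04 -1.e+00] F [ 0.7  0.3 -2.6] gap 43.8
  shift cm [ 0.07  5.16 33.59] turn 23.62
```

>>> {"fn": "carry_out", "kwargs": {
  "rows": [
    [-1,0,0.5,3,3],
    [-1,0,1.2,8,8],
    [-1,0,2.2,14,13],
    [-1,0,3.2,20,18],
    [-1,0,4.2,26,23]
  ]
}}

```text
time_s: 10.95
eef_pos: [591.9, -54.6, 321.7]
eef_rot: [-0.546, -0.449, 0.548, -0.447]
contact_force: [0.8, 0.8, -1.5]
finger_gap: 43.8
```

```bash
python3 -c "
from h import *
plan(ep(38.5,0,166))
"
```

```text
t 10.95 grasp [591.4 -54.5 162.7] yaw -11.33 tilt [-3.5e-03  1.0e-04 -1.0e+00] F [ 0.8  0.8 -1.5] gap 43.8
  shift cm [-0.34  4.01  6.35] turn 0.47
```

>>> {"fn": "carry_out", "kwargs": {
  "rows": [
    [-1,0,2,3,0.5],
    [-1,0,4,6,0.5],
    [-1,0,4,6.3,0.5],
    [-1,0,4,6.3,0.5]
  ]
}}

```text
time_s: 11.45
eef_pos: [618.5, -121.8, 321.8]
eef_rot: [-0.548, -0.448, 0.549, -0.445]
contact_force: [0.0, 0.8, -1.9]
finger_gap: 44.0
```

```bash
python3 -c "
from h import *
snap('side','s9.png');snap('wrist','w9.png')
im,c=load('s9.png'); crop(im,210,110,340,220,6,'pics/c14.png')
plan(ep(38.5,0,130)); where()
"
```

```text
t 11.55 grasp [ 618.7 -120.3  163.8] yaw -11.56 tilt [-0.0019  0.0012 -1.    ] F [-0.1  0.4 -2.6] gap 43.8
  shift cm [3.38 0.05 0.44] turn 0.24
xm 38.1 t 4.4 z 163.8  F along -0.2 lat 0.4 up -2.6  My 0.02 time 11.55
```

View pics/c14.png

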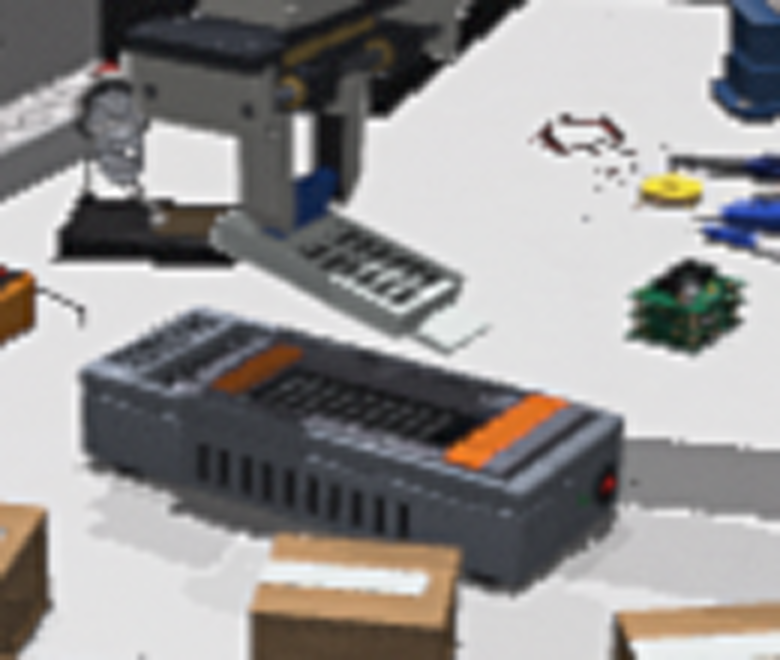

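View pics/w9.png

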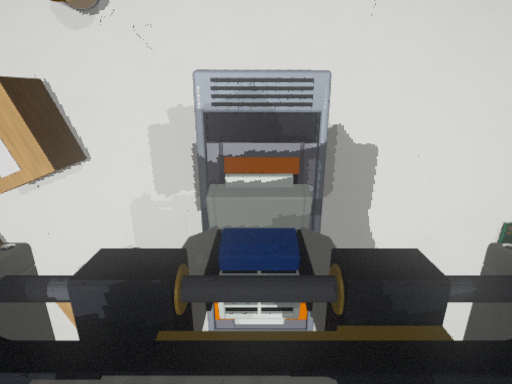

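```bash
python3 -c "
from h import *
im,c=load('w9.png'); crop(im,185,60,345,240,4,'pics/c15.png')
"
```

```text
(no output)
```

View pics/c15.png

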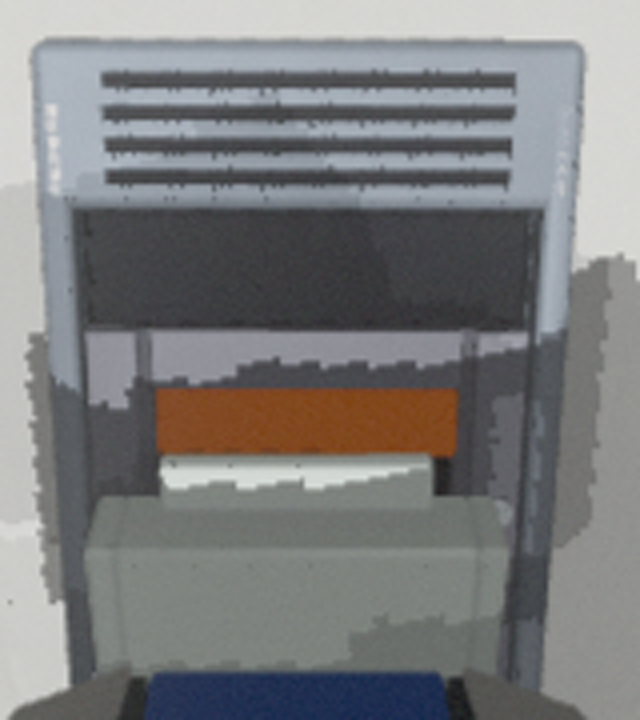

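```bash
python3 -c "
from h import *
im,c=load('w9.png')
q=lambda x,y,z: pz('w',(185+(x-1.5)/4,60+(y-1.5)/4),z,c)
def em(p): d=p[:2]-M0; return round(U@d,1),round(N@d,1)
for nm,pts,z in [('catch far edge top',[(157,390),(457,390)],57),('rim far',[(33,42),(583,42)],60),('catch near',[(157,452),(457,452)],57)]:
  P=[q(*p,z) for p in pts]; print(nm,[em(p) for p in P],em((P[0]+P[1])/2))
where()
"
```

```text
catch far edge top [(np.float64(71.2), np.float64(32.1)), (np.float64(71.4), np.float64(-30.9))] (np.float64(71.3), np.float64(0.6))
rim far [(np.float64(138.9), np.float64(53.1)), (np.float64(139.2), np.float64(-51.3))] (np.float64(139.0), np.float64(0.9))
catch near [(np.float64(57.8), np.float64(32.6)), (np.float64(58.0), np.float64(-31.5))] (np.float64(57.9), np.float64(0.6))
xm 38.1 t 4.4 z 163.8  F along -0.2 lat 0.4 up -2.6  My 0.02 time 11.55
```

Relative to the held cassette, the bay centre is about 2.3 mm to the right: catch centre column 261.8, cassette centre column 259. Correcting that and lowering.

>>> {"fn": "carry_out", "kwargs": {
  "rows": [
    [-1,0,0,0.2,0.2],
    [-1,2,0,0.2,0.2],
    [-1,3.5,0,0.2,0.2],
    [-1,4.8,0,0.2,0.2],
    [-1,4.8,0,0.2,0.2]
  ]
}}

```text
time_s: 12.18
eef_pos: [618.4, -124.1, 273.7]
eef_rot: [-0.548, -0.447, 0.55, -0.445]
contact_force: [0.4, 0.3, -1.5]
finger_gap: 44.2
```

```bash
python3 -c "
from h import *
snap('side','s10.png');snap('wrist','w10.png');snap('scene','sc10.png')
im,c=load('s10.png'); crop(im,210,120,330,220,6,'pics/c16.png')
im,c=load('w10.png'); crop(im,185,60,345,240,4,'pics/c17.png')
where()
"
```

```text
xm 39.9 t 0.8 z 117.1  F along -0.3 lat 0.3 up -2.2  My 0.01 time 12.32
```

View pics/c16.png

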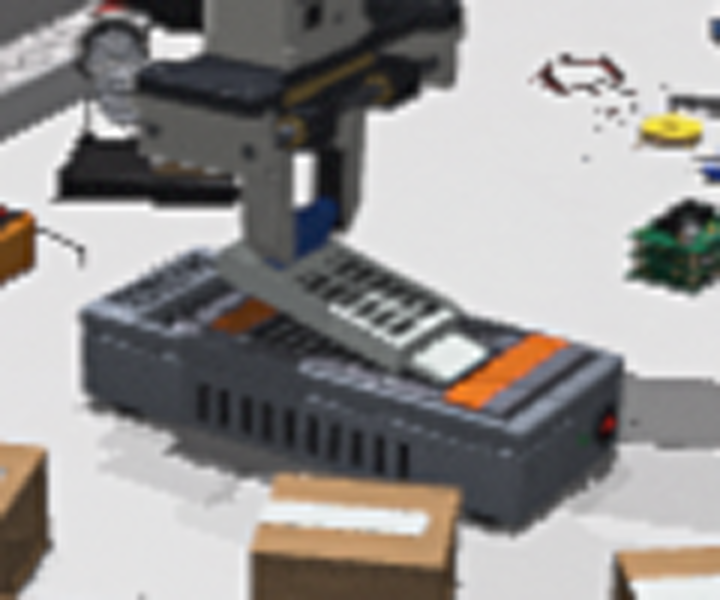

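View pics/c17.png

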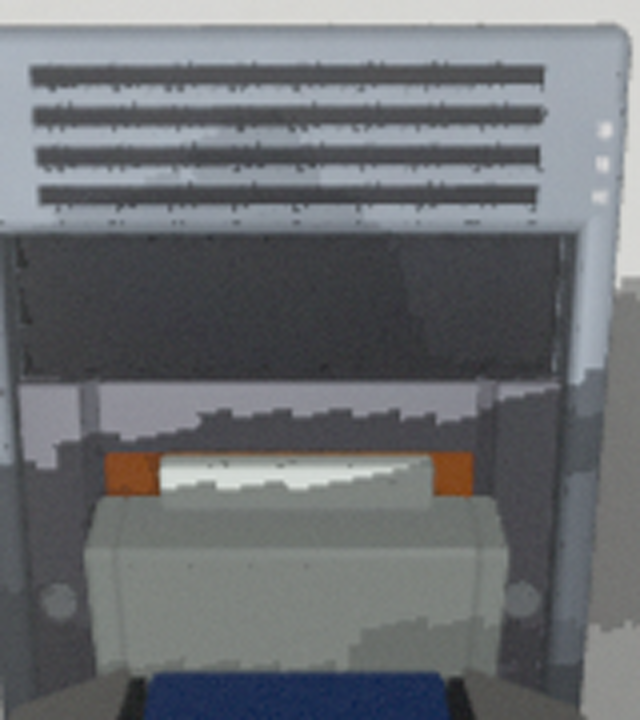

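Now the bay centre is 1.2 mm to the other side (catch centre 289, cassette centre 296 in the crop), which fits a true centre at t≈2.0. Correcting and lowering until the tip touches.

>>> {"fn": "carry_out", "kwargs": {
  "rows": [
    [-1,0,0,-0.12,0],
    [-1,0.4,0,-0.12,0],
    [-1,0.8,0,-0.12,0],
    [-1,0.8,0,-0.12,0]
  ]
}}

```text
time_s: 12.82
eef_pos: [619.6, -123.0, 267.8]
eef_rot: [0.549, 0.446, -0.549, 0.446]
contact_force: [-0.2, 0.5, 0.4]
finger_gap: 44.1
```

```bash
python3 -c "
from h import *
where()
"
```

```text
xm 39.5 t 1.8 z 108.8  F along -0.3 lat 0.4 up 0.4  My 0.15 time 12.82
```

>>> {"fn": "carry_out", "kwargs": {
  "rows": [
    [-1,0,-0.5,0,0],
    [-1,0,-1.0,0,0],
    [-1,0,-1.5,0,0],
    [-1,0,-1.7,0,0],
    [-1,0,-1.7,0,0]
  ]
}}

```text
time_s: 13.45
eef_pos: [602.6, -119.5, 267.8]
eef_rot: [-0.549, -0.446, 0.549, -0.445]
contact_force: [0.4, -0.0, 0.7]
finger_gap: 44.1
```

```bash
python3 -c "
from h import *
where()
"
```

```text
xm 22.1 t 1.9 z 108.8  F along 0.4 lat 0.1 up 0.7  My 0.02 time 13.45
```

>>> {"fn": "carry_out", "kwargs": {
  "rows": [
    [-1,0,-0.3,0,0],
    [-1,0,-0.5,0,0],
    [-1,0,-0.5,0,0]
  ]
}}

```text
time_s: 13.82
eef_pos: [599.1, -118.7, 268.7]
eef_rot: [0.55, 0.445, -0.548, 0.447]
contact_force: [4.5, -0.7, 1.3]
finger_gap: 43.4
```

```bash
python3 -c "
from h import *
where();snap('side','s11.png');snap('scene','sc11.png')
im,c=load('s11.png'); crop(im,210,120,330,220,6,'pics/c18.png')
"
```

```text
xm 19.2 t 1.9 z 109.7  F along 4.6 lat 0.3 up 1.3  My -1.08 time 13.82
```

View pics/c18.png

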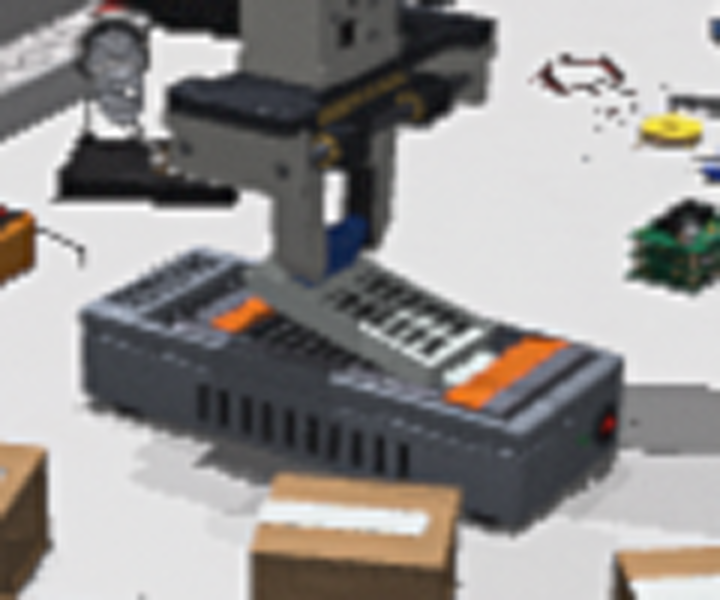

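>>> {"fn": "carry_out", "kwargs": {
  "rows": [
    [-1,0,-0.2,0,0],
    [-1,0,-0.4,0,0],
    [-1,0,-0.5,0,0],
    [-1,0,-0.5,0,0]
  ]
}}

```text
time_s: 14.42
eef_pos: [594.7, -117.9, 269.0]
eef_rot: [0.55, 0.444, -0.548, 0.447]
contact_force: [6.7, -1.6, 1.5]
finger_gap: 44.1
```

```bash
python3 -c "
from h import *
where()"
```

```text
xm 15.1 t 1.9 z 110.0  F along 6.9 lat -0.2 up 1.5  My -1.33 time 14.43
```

>>> {"fn": "carry_out", "kwargs": {
  "rows": [
    [-1,0,-0.2,0,0],
    [-1,0.05,-0.4,0,0],
    [-1,0.1,-0.5,0,0],
    [-1,0.1,-0.5,0,0]
  ]
}}

```text
time_s: 14.92
eef_pos: [590.9, -117.0, 268.9]
eef_rot: [0.551, 0.443, -0.547, 0.448]
contact_force: [8.6, -2.6, 3.8]
finger_gap: 43.5
```

```bash
python3 -c "
from h import *
where();plan();snap('side','s12.png');snap('wrist','w12.png')
im,c=load('s12.png'); crop(im,210,120,330,220,6,'pics/c19.png')
im,c=load('w12.png'); crop(im,185,60,345,240,4,'pics/c20.png')"
```

```text
xm 11.6 t 1.9 z 109.9  F along 9.0 lat -0.8 up 3.8  My -1.81 time 14.93
t 14.93 grasp [ 592.2 -117.3  109.9] yaw -11.89 tilt [ 0.0086 -0.0013 -1.    ] F [ 8.6 -2.6  3.8] gap 43.5
```

View pics/c19.png

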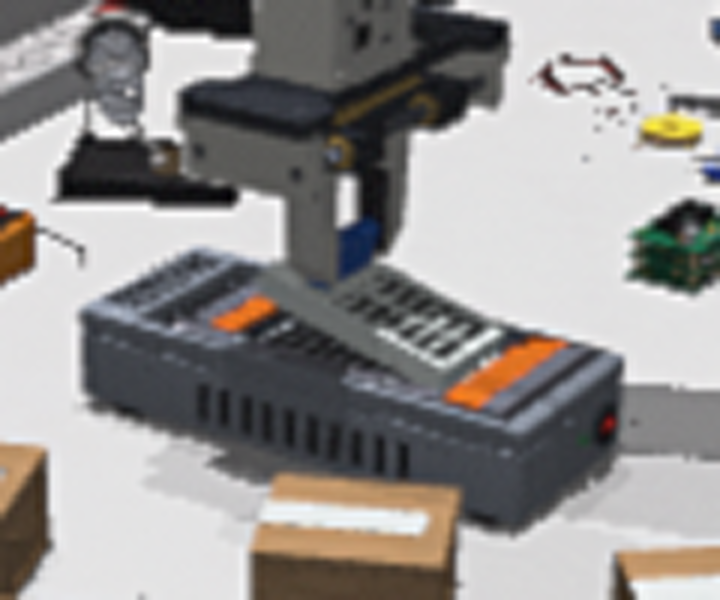

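View pics/c20.png

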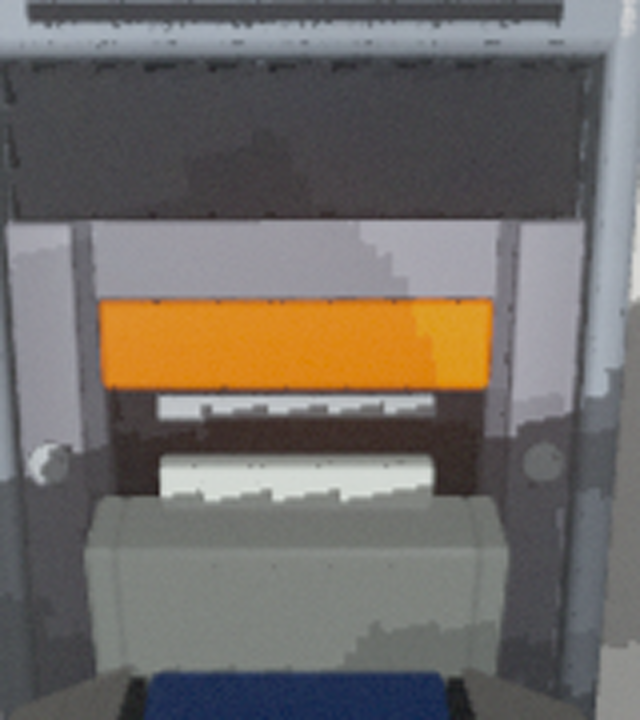

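The tongue is under the lip and the cassette is centred, with the bar back by about 8 mm. I'll push slightly further, then start rotating down along the arc.

>>> {"fn": "carry_out", "kwargs": {
  "rows": [
    [-1,0,-0.25,0,0],
    [-1,0,-0.25,0,0],
    [-1,0.5,0.0,0,0],
    [-1,1.05,0.25,0,0],
    [-1,1.05,0.25,0,0]
  ]
}}

```text
time_s: 15.65
eef_pos: [593.6, -117.6, 258.1]
eef_rot: [0.551, 0.443, -0.547, 0.448]
contact_force: [8.4, -1.7, 4.4]
finger_gap: 43.7
```

```bash
python3 -c "
from h import *
where();snap('wrist','w13.png')
im,c=load('w13.png'); crop(im,185,60,345,240,4,'pics/c21.png')"
```

```text
xm 14.3 t 2.0 z 99.1  F along 8.6 lat 0.1 up 4.4  My -1.77 time 15.65
```

View pics/c21.png

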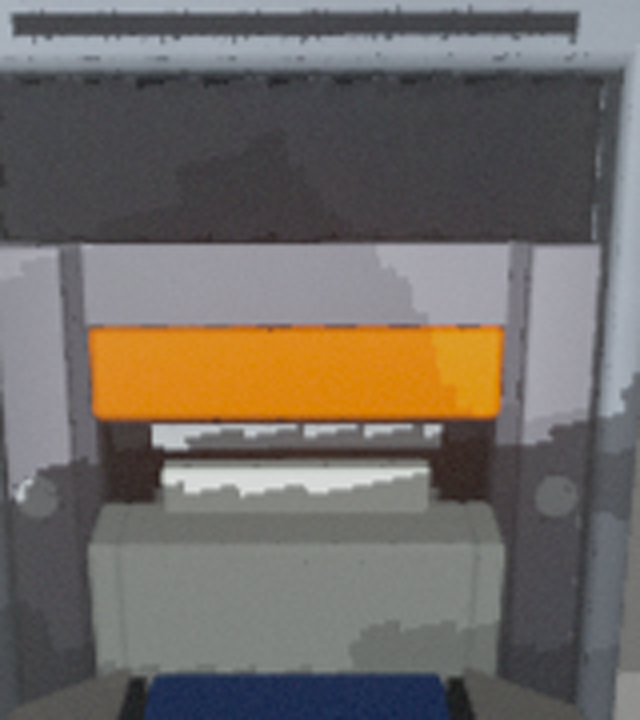

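>>> {"fn": "carry_out", "kwargs": {
  "rows": [
    [-1,0.3,0.15,0,0],
    [-1,0.6,0.27,0,0],
    [-1,0.9,0.37,0,0],
    [-1,0.9,0.37,0,0]
  ]
}}

```text
time_s: 16.2
eef_pos: [596.8, -118.2, 248.9]
eef_rot: [0.551, 0.444, -0.547, 0.447]
contact_force: [8.8, -2.3, 2.7]
finger_gap: 43.7
```

```bash
python3 -c "
from h import *
where();snap('wrist','w14.png')
im,c=load('w14.png'); crop(im,185,60,345,240,4,'pics/c22.png')"
```

```text
xm 17.5 t 2.0 z 89.9  F along 9.1 lat -0.4 up 2.7  My -1.66 time 16.20
```

View pics/c22.png

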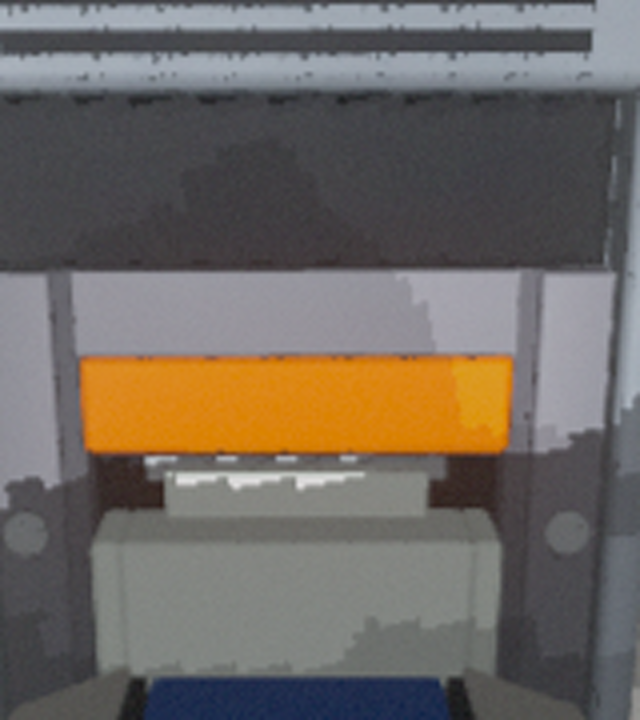

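The tab (row 470) is clear of the catch edge (row 452). Lowering the rest of the way.

>>> {"fn": "carry_out", "kwargs": {
  "rows": [
    [-1,0.3,0.08,0,0],
    [-1,0.6,0.13,0,0],
    [-1,0.75,0.15,0,0],
    [-1,0.75,0.15,0,0]
  ]
}}

```text
time_s: 16.75
eef_pos: [598.2, -118.4, 243.5]
eef_rot: [0.551, 0.443, -0.548, 0.448]
contact_force: [1.5, -1.8, 18.0]
finger_gap: 43.4
```

```bash
python3 -c "
from h import *
where();snap('wrist','w15.png');snap('side','s15.png')
im,c=load('s15.png'); crop(im,210,120,330,220,6,'pics/c24.png')
im,c=load('w15.png'); crop(im,185,60,345,240,4,'pics/c23.png')"
```

```text
xm 18.8 t 2.0 z 84.5  F along 1.8 lat -1.4 up 18.0  My -0.22 time 16.75
```

View pics/c23.png

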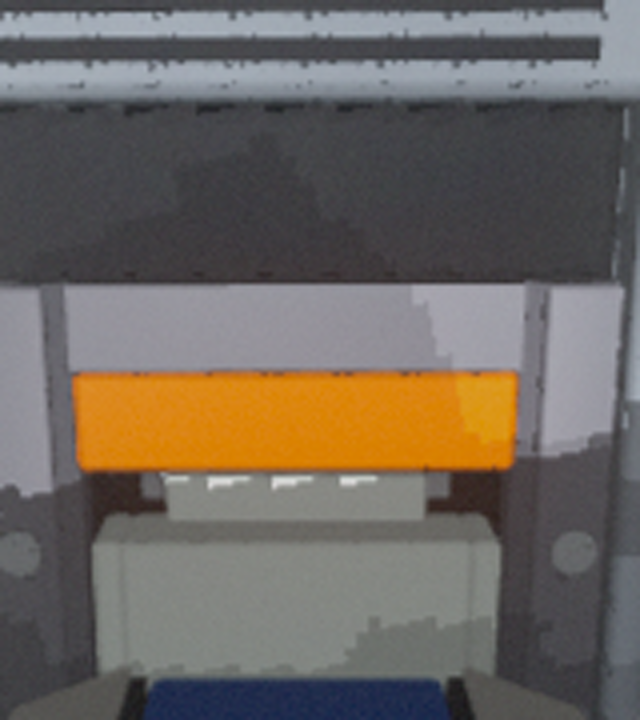

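View pics/c24.png

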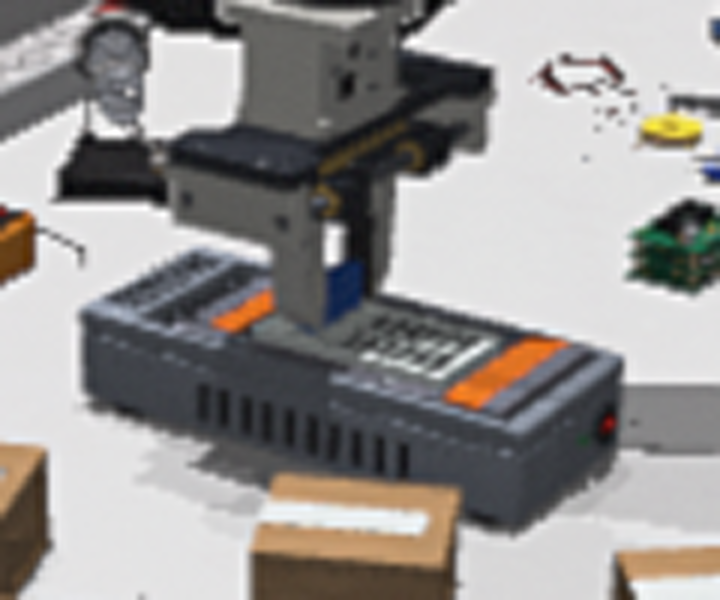

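The cassette is flat on the floor with its tab just before and below the catch. I'll ease off the down force and let it come back +x under the catch.

>>> {"fn": "carry_out", "kwargs": {
  "rows": [
    [-1,-0.15,0.1,0,0],
    [-1,-0.15,0.4,0,0],
    [-1,-0.15,0.7,0,0],
    [-1,-0.15,0.9,0,0],
    [-1,-0.15,0.9,0,0]
  ]
}}

```text
time_s: 17.48
eef_pos: [604.1, -119.4, 243.6]
eef_rot: [-0.548, -0.446, 0.55, -0.446]
contact_force: [-7.5, 1.7, 20.4]
finger_gap: 43.9
```

```bash
python3 -c "
from h import *
where();snap('wrist','w16.png')
im,c=load('w16.png'); crop(im,185,60,345,240,4,'pics/c25.png')"
```

```text
xm 23.5 t 2.1 z 84.6  F along -7.7 lat 0.1 up 20.4  My 1.50 time 17.48
```

View pics/c25.png

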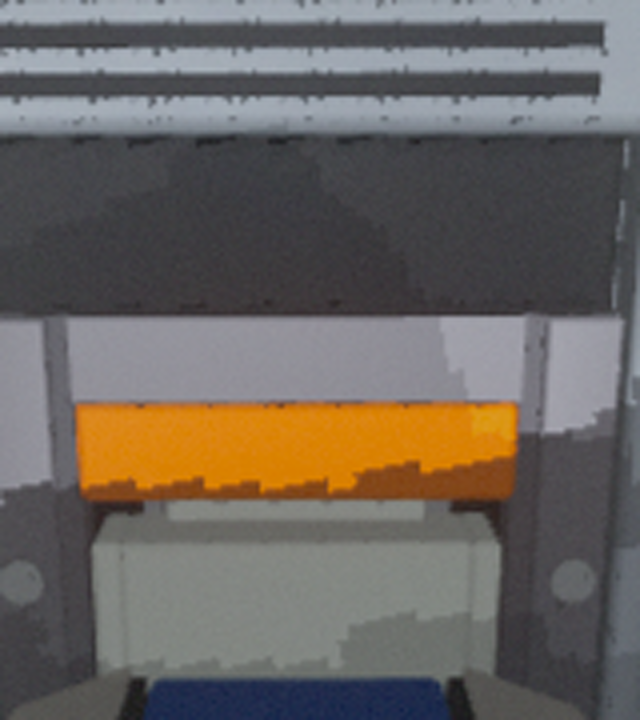

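>>> {"fn": "carry_out", "kwargs": {
  "rows": [
    [-1,-0.15,0,0,0],
    [-1,-0.15,0,0,0]
  ]
}}

```text
time_s: 17.77
eef_pos: [605.0, -119.9, 243.6]
eef_rot: [0.549, 0.445, -0.549, 0.446]
contact_force: [0.0, -0.9, 7.3]
finger_gap: 43.6
```

```bash
python3 -c "
from h import *
where()"
```

```text
xm 24.8 t 2.0 z 84.6  F along 0.2 lat -0.8 up 7.3  My -0.25 time 17.77
```

Pressing is down to 7 N. Another guided step +x, then release.

>>> {"fn": "carry_out", "kwargs": {
  "rows": [
    [-1,-0.05,0.1,0,0],
    [-1,-0.05,0.3,0,0],
    [-1,-0.05,0.3,0,0]
  ]
}}

```text
time_s: 18.15
eef_pos: [607.0, -120.2, 243.6]
eef_rot: [-0.549, -0.446, 0.55, -0.445]
contact_force: [-2.4, -0.3, 9.5]
finger_gap: 43.9
```

```bash
python3 -c "
from h import *
where()"
```

```text
xm 26.3 t 2.0 z 84.6  F along -2.3 lat -0.8 up 9.5  My 0.48 time 18.15
```

Now opening and letting the spring act.

>>> {"fn": "carry_out", "kwargs": {
  "rows": [
    [-0.1,-0.1,0,0,0],
    [0.3,-0.2,0,0,0],
    [0.3,-0.2,0,0,0],
    [0.3,-0.2,0,0,0]
  ]
}}

```text
time_s: 18.65
eef_pos: [607.2, -120.5, 244.9]
eef_rot: [-0.549, -0.446, 0.549, -0.445]
contact_force: [0.9, -0.2, 0.2]
finger_gap: 59.6
```

```bash
python3 -c "
from h import *
where();plan();snap('wrist','w17.png')
im,c=load('w17.png'); crop(im,185,60,345,240,4,'pics/c26.png')"
```

```text
xm 26.7 t 1.8 z 85.9  F along 0.9 lat -0.1 up 0.2  My 0.06 time 18.65
t 18.65 grasp [ 607.  -120.5   85.9] yaw -11.89 tilt [-9.e-04  1.e-04 -1.e+00] F [ 0.9 -0.2  0.2] gap 59.6
```

View pics/c26.png

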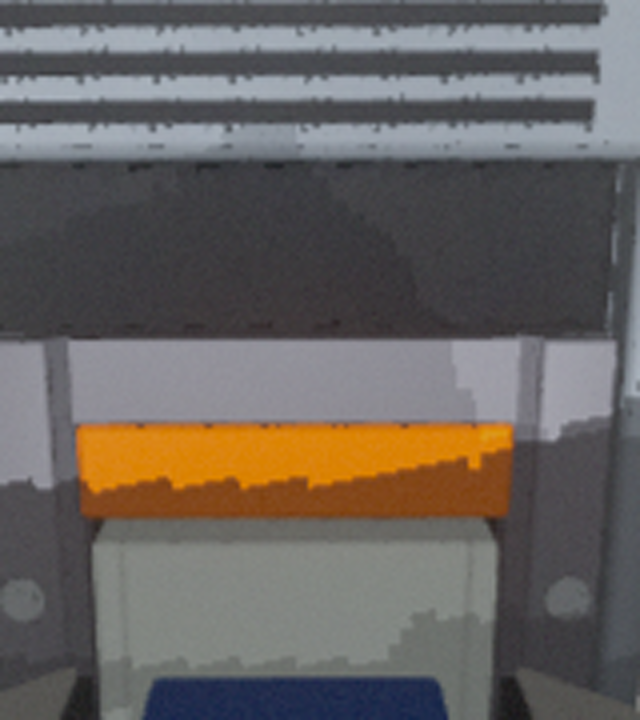

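>>> {"fn": "carry_out", "kwargs": {
  "rows": [
    [0.5,-2,0,0,0],
    [0.5,-6,0,0,0],
    [0.5,-10,-3,0,0],
    [0.5,-13,-6,0,0],
    [0.5,-14,-7,0,0]
  ]
}}

```text
time_s: 19.32
eef_pos: [538.4, -105.4, 388.5]
eef_rot: [0.55, 0.444, -0.548, 0.447]
contact_force: [0.1, -0.7, -0.7]
finger_gap: 68.9
```

>>> {"fn": "carry_out", "kwargs": {
  "rows": [
    [0.5,0,0,0,0],
    [0.5,0,0,0,0]
  ]
}}

```text
time_s: 19.58
eef_pos: [539.3, -106.5, 384.6]
eef_rot: [-0.549, -0.446, 0.549, -0.445]
contact_force: [-0.1, 0.2, -0.4]
finger_gap: 68.6
```

```bash
python3 -c "
from h import *
where();snap('wrist','w18.png');snap('side','s18.png')
im,c=load('s18.png'); crop(im,210,120,330,220,6,'pics/c28.png')
im,c=load('w18.png'); crop(im,180,20,340,240,4,'pics/c27.png')"
```

```text
xm -42.5 t 1.6 z 225.6  F along -0.1 lat 0.2 up -0.4  My -0.00 time 19.57
```

View pics/w18.png

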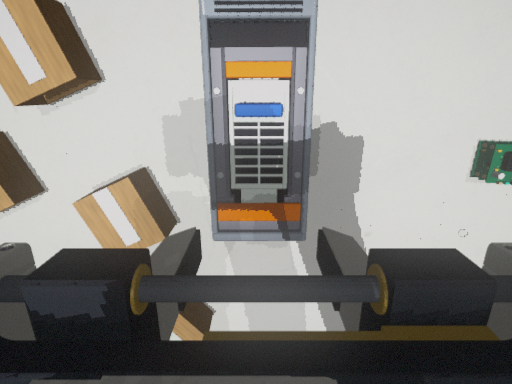

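View pics/c28.png

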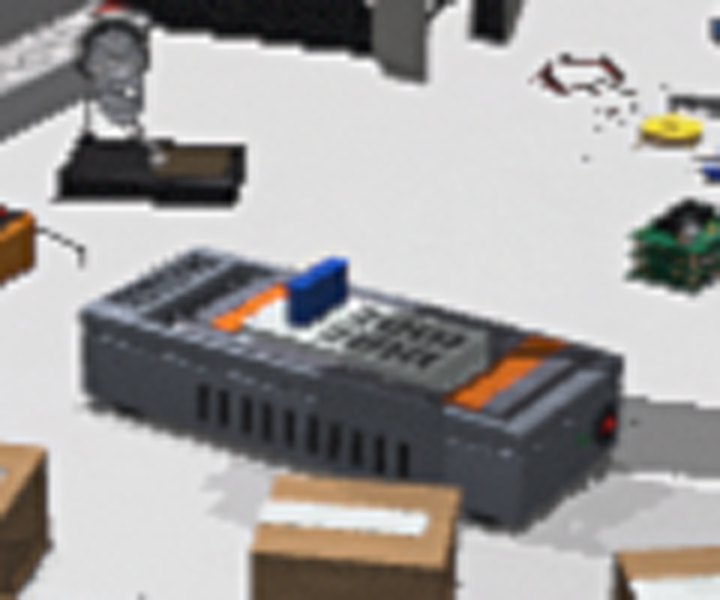

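View pics/c27.png

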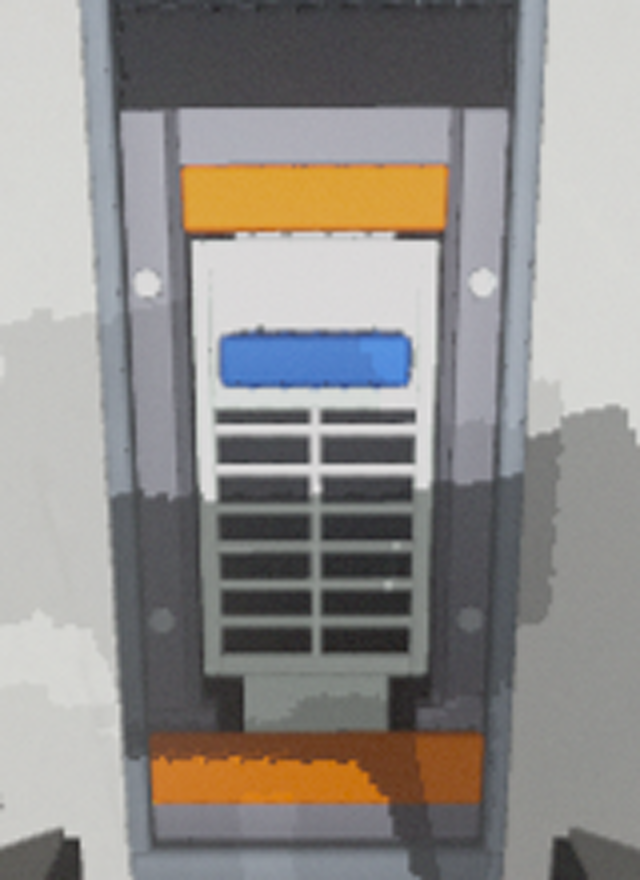

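```bash
python3 -c "
from h import *
im,c=load('w18.png')
q=lambda x,y,z: pz('w',(180+(x-1.5)/4,20+(y-1.5)/4),z,c)
for nm,x,y,z in [('lip',316,732,60),('body -x top',316,658,61),('body -x bot',316,674,50),('body +x',314,240,61),('catch',314,232,57),('handle far',315,335,85),('handle near',315,385,85)]:
  d=q(x,y,z)[:2]-M0; print(nm,round(U@d,1),round(N@d,1))
for n in ['scene']: print([(q,[ [round(v) for v in d['at']] for d in eyes.spot_in(n,q)][:2]) for q in ['flux_jar','board_stack','white_bottle','spring_bar']])
"
```

```text
lip -71.6 0.6
body -x top -50.1 0.6
body -x bot -58.1 0.6
body +x 54.7 0.8
catch 56.7 0.8
handle far 33.5 0.6
handle near 22.5 0.6
[('flux_jar', [[803, 5, 41]]), ('board_stack', []), ('white_bottle', [[500, 400, 66]]), ('spring_bar', [[565, -110, 71]])]
```

```bash
python3 -c "
from h import *
where(); print(r.close_job())"
```

```text
xm -42.9 t 2.1 z 225.5  F along 0.1 lat 0.0 up -0.0  My 0.05 time 19.88
the job is handed in; nothing more can be done
None
```

The cassette is fitted in the extractor and, by the last checks, fully home. I handed the job in at 19.9 s, with the gripper open and clear of everything.

- **What I did:** I pulled the cassette out of the leftmost carton, laid it flat on the desk and took it again by the blue handle. The handle end tilted up in the grip, and I pressed the tongue tip on the desk to bring the tilt to about 14°. I then hooked the tongue under the lip and pushed the bar back roughly 8 to 10 mm. I turned the cassette down flat and let it back under the catch, guiding it most of the way before releasing for the spring to finish.
- **Last checks that it is home:** in the final wrist picture the gap from body to catch is 2.0 mm (2 expected). The handle is at M + 28.0 mm (28 expected). The cassette looks flat and centred, with its tab under the catch and its tongue under the lip.
- **Bystanders:** the jar and the bottle read within about 2 mm of where they started. The network missed the board stack in the last scene picture. The arm never went near it.
- **Disagreements:** calibrated camera positions for the bay centre were 1 to 2 mm off sideways from what I saw relative to the held cassette. I used the view relative to the cassette. I did not read the spring bar's own position; I inferred it from the cassette's position.

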